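# Fetch the logger from behind the sample containers

## Task

The small white logger stands in the steel sample tray, hemmed in by a round tin, a square tin and a bottle. Clear all three onto the empty side tray, standing there together, before moving the logger; then seat the logger flat, right way up, in the round recess of the reader. Only then put each container back, standing on the very same dark pad it came from (centred as it was, to about a centimetre); knock nothing over and leave the bowl and the carton alone.

Things in the scene. Friction and masses are not known exactly. Their poses are not given: they have to be found in the camera images.
- round_tin_center (a point): Centre (half-way up) of the round steel tin: upright plain cylinder with flat top, 53 mm across, 95 mm high, about 0.22 kg. z is its axis. Stands on one of the sample tray's dark pads at the start.
- square_tin_center (a point): Centre (half-way up) of the square aluminium tin: upright block 50 x 50 mm, 90 mm high, about 0.20 kg; x and y are square to its side faces, z up. Stands on one of the dark pads.
- bottle_center (a point): Centre (half-way up) of the amber glass bottle: 100 mm high in all, about 0.20 kg; straight round body 53 mm across from its foot to 70 mm up, then a shoulder narrowing to a white cap 30 mm across (83 to 100 mm up). Origin 50 mm above its foot, z its axis. Stands on one of the dark pads.
- logger_center (a point): Centre (half-way up) of the logger: an upright white plastic puck 44 mm across, 36 mm high, about 0.08 kg, with a grey band round it and a black dot on top. z is its axis.
- sample_tray: Fixed open steel tray, 200 (its x) x 290 mm (its y), rim 16 mm high, walls and floor 4 mm thick. Origin: centre of its underside, on the table. The logger stands at (35, 0) mm in its x, y; three dark round pads, 68 mm across, flush with the floor, lie at (-40, 0), (35, 75) and (35, -75) mm. On each stands one container (within 3 mm of its centre; which one varies), too close for a gripper over the low logger.
- side_tray: The side area: fixed empty aluminium tray, 300 mm (its x) by 130 mm (its y), rim 14 mm high, walls and floor 4 mm thick. Origin: centre of its underside, on the table; z up. It holds the three containers in a row along its x, about 90 mm apart. It may be to the left or to the right of the sample tray.
- reader_seat (a point): Centre of the floor of the round recess in the reader, 13 mm above the table; recess 64 mm across, 5 mm deep, with a dark floor, open above. The reader is a fixed flat grey block 18 mm high, 100 x 100 mm round the recess plus 50 mm more on its +x side with a small dark blank screen. It lies on the side opposite to the side tray.
- bowl_center (a point): Bystander, leave alone: loose steel bowl of dried fruit, 100 mm across, 40 mm high; centre, half-way up.
- carton_center (a point): Bystander, leave alone: loose cardboard carton, 70 (x) x 140 (y) x 70 mm high; centre.

How it is judged:
On the way, in this order (a step that is already met when the one before it is completed fails the run):
1. all three containers stand upright and released in the side tray while the logger is still in its place (x of round_tin_center in the frame of side_tray between -0.13 and 0.13 m and y of round_tin_center in the frame of side_tray between -0.05 and 0.05 m and z of round_tin_center in the frame of side_tray between 0.0445 and 0.0585 m and angle between each of round_tin_center, square_tin_center, bottle_center's own z axis and vertical below 0.15 rad and linear speed of each of round_tin, square_tin, bottle below 0.03 m/s and contact force between the fingers and round_tin below 0.1 N and x of square_tin_center in the frame of side_tray between -0.13 and 0.13 m and y of square_tin_center in the frame of side_tray between -0.05 and 0.05 m and z of square_tin_center in the frame of side_tray between 0.042 and 0.056 m and contact force between the fingers and square_tin below 0.1 N and x of bottle_center in the frame of side_tray between -0.13 and 0.13 m and y of bottle_center in the frame of side_tray between -0.05 and 0.05 m and z of bottle_center in the frame of side_tray between 0.047 and 0.061 m and contact force between the fingers and bottle below 0.1 N and distance of logger_center from where it was at the start of the episode below 0.015 m), for 0.2 s.
2. the logger sits flat and released in the reader's recess while the containers still stand in the side tray (horizontal distance between logger_center and reader_seat below 0.013 m and z of logger_center in the frame of reader_seat between 0.015 and 0.0205 m and angle between logger_center's own z axis and vertical below 0.08 rad and linear speed of logger below 0.02 m/s and contact force between the fingers and logger below 0.1 N and x of round_tin_center in the frame of side_tray between -0.13 and 0.13 m and y of round_tin_center in the frame of side_tray between -0.05 and 0.05 m and z of round_tin_center in the frame of side_tray between 0.0445 and 0.0585 m and angle between each of round_tin_center, square_tin_center, bottle_center's own z axis and vertical below 0.15 rad and linear speed of each of round_tin, square_tin, bottle below 0.03 m/s and contact force between the fingers and round_tin below 0.1 N and x of square_tin_center in the frame of side_tray between -0.13 and 0.13 m and y of square_tin_center in the frame of side_tray between -0.05 and 0.05 m and z of square_tin_center in the frame of side_tray between 0.042 and 0.056 m and contact force between the fingers and square_tin below 0.1 N and x of bottle_center in the frame of side_tray between -0.13 and 0.13 m and y of bottle_center in the frame of side_tray between -0.05 and 0.05 m and z of bottle_center in the frame of side_tray between 0.047 and 0.061 m and contact force between the fingers and bottle below 0.1 N), for 0.2 s.
At the end, for the whole second after the job is handed in: Each container stands upright (within 0.12 rad) at rest within 15 mm of where it stood at the start, and the logger sits flat in the reader's recess (centre within 13 mm of the recess centre, on its floor, right way up), released and at rest (horizontal distance between logger_center and reader_seat below 0.013 m and z of logger_center in the frame of reader_seat between 0.015 and 0.0205 m and angle between logger_center's own z axis and vertical below 0.08 rad and linear speed of each of logger, round_tin, square_tin, bottle below 0.02 m/s and contact force between the fingers and logger below 0.1 N and distance of each of round_tin_center, square_tin_center, bottle_center from where it was at the start of the episode below 0.015 m and angle between each of round_tin_center, square_tin_center, bottle_center's own z axis and vertical below 0.12 rad); the robot touches nothing.
It fails at once if a container or the logger is knocked over or tipped beyond 0.6 rad (angle between any of round_tin_center, square_tin_center, bottle_center, logger_center's own z axis and vertical above 0.6 rad).
It fails at once if the bowl or the carton is shifted by more than 25 mm (distance of any of bowl_center, carton_center from where it was at the start of the episode above 0.025 m).
It also fails if it takes over 138 s, if anything falls off the work surface, if the arm or the gripper's body presses on something with over 40 N, if the wrist force passes 120 N, or if a joint passes its speed limit or range.

## Robot

A 6-joint arm with a two-finger parallel gripper is mounted at the origin on the work surface. World frame = base frame: x ahead of the robot, y to its left, z up, the work surface at z = 0. Lengths are in m, angles in rad, forces in N, time in s.
With the tool pointing down it reaches from about 0.375 to 0.9 m from the base axis. Payload 3.1 kg.
Tool frame: the origin (TCP) lies midway between the tips of the shut fingers; the grasp point (between the pads) lies 19 mm behind it (grip_depth is the distance from the TCP to the grasp point, in m); y points along the fingers, z is the direction in which the jaws open and shut, and the axes are right-handed (so a half turn about y gives the same grasp; the last joint's range is limited). The gripper opens to 85 mm and grips with 20 to 120 N. Pads are 22 mm wide; open, the fingers measure 114 mm over their backs; the gripper's body (76 mm by 85 mm) begins 54 mm behind the grasp point. The pads swing forward as they close: fully open they stand 13 mm farther back than shut.
Start: joints at [1.008, 0.527, 1.433, -0, 1.181, -0.178], TCP at [0.235, 0.579, 0.231] pointing down, gripper open.
Joint ranges: [-3.08, 3.08], [-0.75, 2.2], [0.22, 2.44], [-1.43, 4.57], [0, 2.65], [-2.85, 2.85]. Speed limits (rad/s): [2.79, 2.79, 3.14, 3.14, 3.14, 3.14].

## Interface

Orientations are given as a unit quaternion [x, y, z, w].
In Python, from station import sense, snapshot, camera_model, sign_off, grip_depth gives the robot as it stands.
- The arm moves only by the tool play_rows, never from a script. Its argument "deltas" is a list of rows, each a list of 6 numbers: the shift along the tool's x, y, z in m, then the turn, a rotation vector about the tool's x, y, z in rad. A call has 1 to 12 rows; each row is the pose to reach, as a shift and turn from the pose commanded when the call began, along the tool's axes at that moment; what a row does not reach only later rows make up. A row lasts 1/10 s, in which the tool goes at most 50 mm and 8.59 degrees, less where a joint would pass 70% of its speed; a pose out of reach is approached as far as the arm can. A call with a gripper value outside its range is refused whole. "gripper" is the finger opening in m, from 0 to 0.0854, set as the call begins (left out, the last holds). The fingers move at their own pace and stop on an object; "force" is the grip in N (left out, the last holds). Time passes only in rows, so rows that repeat a pose let the fingers close. It gives the time, the measured TCP pose, the force and the opening at its end, in the units of the state.
- sense(): the state, without advancing time (a new reading comes with each control period).
- snapshot(name): name is "side" or "top"; returns the picture (480x640x3 uint8, red, green, blue); there is no depth.
- camera_model(name): a dict with "fx", "fy", "cx", "cy" (pixels), "distortion" ([k1, k2, p1, p2, k3] as OpenCV has them; the pictures are not rectified), "camera_from_world" (4x4, takes a point from world to camera coordinates). Camera axes: x right, y up, looking along -z (the intrinsics and any distortion apply to the point x, -y, -z); pixel columns grow to the right and rows downward; lengths in m; the calibration is good to about 2 mm. A picture is of the moment at which its call begins. camera_model takes no time and is no camera call.
- sign_off(): hands the job in, once; it reports no verdict.
The state is a dict: "t": time; "q": joint angles; "qd": joint speeds; "tau": joint torques, N m; "tcp_pos": TCP position; "tool_rot": TCP orientation; "force": force on the tool from outside, world axes, zero at the start; "ft_torque": the same for the moment, N m; "finger_gap": opening from 0.0 (shut) to 1.0 (fully open).
Only numpy, scipy, OpenCV 4.12 (cv2) and the standard library are available. Lean on these libraries where they do the work, as an engineer would, in place of code of your own. Each camera call takes 0.05 s, during which the arm holds its last target.

## Working session

There is one attempt and no reset: what is moved stays moved. The work goes in short steps, Python scripts to look and compute and a tool call to move; the robot and the scene stay as the last step left them, time stands still between calls to the robot, and variables do not carry over. Pictures are saved under pics/ and viewed, and the job is handed in when it is done.

Besides the shell and the picture viewer there is one more tool, called after "Request:" as name(argument=value, ...), one argument or row to a line, values as JSON. play_rows: Moves the arm, as the interface text tells. Its arguments: {"type":"object","properties":{"deltas":{"type":"array"},"gripper":{"type":"number"},"force":{"type":"number"}},"required":["deltas"]}

```bash
ls; mkdir -p pics
python3 - <<'E'
from station import *
import cv2
print(sense())
for n in("top","side"):
    im=snapshot(n);cv2.imwrite(f"pics/{n}0.png",im[:,:,::-1]);print(camera_model(n))
print(grip_depth)
E
```

```text
pics
{'t': 0.0, 'q': array([ 1.00750933e+00,  5.28467513e-01,  1.43398141e+00, -2.32384253e-05,
        1.18141446e+00, -1.78522263e-01]), 'qd': array([-9.43845940e-04, -1.69888366e-05, -3.39032393e-04, -3.72807149e-04,
       -4.04666961e-04, -9.02636350e-04]), 'tau': array([-1.13003585e-03, -4.42358601e+01, -1.78020608e+01, -2.90773896e-04,
        8.71114869e-03,  1.50406186e-05]), 'tcp_pos': array([0.23416494, 0.57865077, 0.23030766]), 'tool_rot': array([ 0.69481287, -0.13547805,  0.13491023, -0.6933109 ]), 'force': array([ 0.51672791,  0.12198543, -0.47402302]), 'ft_torque': array([-0.0220016 , -0.01796576, -0.01652913]), 'finger_gap': 1.0003189653019642}
{'fx': 489.0667459764928, 'fy': 489.0667459764928, 'cx': 315.8584741108391, 'cy': 227.17236773338172, 'distortion': array([-0.12886107,  0.        ,  0.        ,  0.        ,  0.        ]), 'camera_from_world': array([[-0.01079445, -0.99993386, -0.00397006,  0.01644316],
       [ 0.99411429, -0.01115947,  0.10776014, -0.63726243],
       [-0.10779732, -0.00278348,  0.99416899, -1.02552255],
       [ 0.        ,  0.        ,  0.        ,  1.        ]])}
{'fx': 528.4423480970132, 'fy': 528.4423480970132, 'cx': 320.97299428735755, 'cy': 232.61444983466077, 'distortion': array([-0.01735852,  0.        ,  0.        ,  0.        ,  0.        ]), 'camera_from_world': array([[ 0.90202132, -0.43163987,  0.00667467, -0.56328703],
       [ 0.22923476,  0.49203147,  0.83985502, -0.18525092],
       [-0.36579906, -0.75603707,  0.54276974, -0.75577684],
       [ 0.        ,  0.        ,  0.        ,  1.        ]])}
0.0187
```

View pics/top0.png

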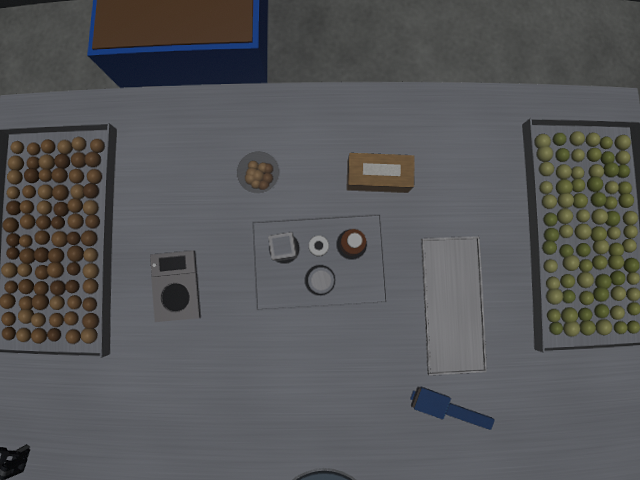

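View pics/side0.png

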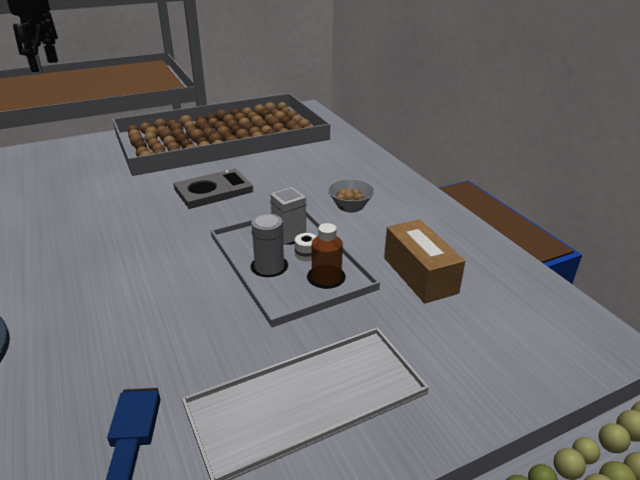

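The top view shows the sample tray centred at about (320,262) px. The square tin is at (283,245), the round tin at (320,280), the bottle at (353,242) and the logger at (318,245). The reader recess is at (175,297), and the side tray is on the right at (454,305). The bowl and carton lie beyond the tray.

```bash
cat > h.py <<'E'
import numpy as np,cv2
from station import *
from scipy.spatial.transform import Rotation as R
def ray(n,uv):
    m=camera_model(n);K=np.array([[m['fx'],0,m['cx']],[0,m['fy'],m['cy']],[0,0,1]])
    p=cv2.undistortPoints(np.array(uv,float).reshape(-1,1,2),K,m['distortion']).reshape(-1,2)
    T=m['camera_from_world'];d=np.c_[p[:,0],-p[:,1],-np.ones(len(p))]@T[:3,:3]
    return -T[:3,:3].T@T[:3,3],d
def plane(n,uv,z):
    o,d=ray(n,uv);return o+d*((z-o[2])/d[:,2])[:,None]
def proj(n,P):
    m=camera_model(n);K=np.array([[m['fx'],0,m['cx']],[0,m['fy'],m['cy']],[0,0,1]])
    T=m['camera_from_world'];c=np.atleast_2d(P)@T[:3,:3].T+T[:3,3];c=c*[1,-1,-1]
    return cv2.projectPoints(c,np.zeros(3),np.zeros(3),K,m['distortion'])[0].reshape(-1,2)
E
python3 - <<'E'
from h import *
print(R.from_quat(sense()['tool_rot']).as_matrix().round(3))
t=cv2.imread('pics/top0.png');s=cv2.imread('pics/side0.png')
cv2.imwrite('pics/a.png',cv2.resize(t[205:320,245:395],None,fx=5.2,fy=5.2,interpolation=cv2.INTER_CUBIC))
b=np.hstack([cv2.resize(t[240:330,140:210],None,fx=5,fy=5,interpolation=2),cv2.resize(t[230:380,415:490],None,fx=3,fy=3,interpolation=2)])if 0 else cv2.resize(t[240:330,140:210],None,fx=6,fy=6,interpolation=2)
cv2.imwrite('pics/b.png',b)
cv2.imwrite('pics/c.png',cv2.resize(t[230:380,415:495],None,fx=4,fy=4,interpolation=2))
cv2.imwrite('pics/d.png',cv2.resize(s[180:325,205:385],None,fx=4,fy=4,interpolation=2))
E
```

```text
[[ 0.927 -0.001  0.375]
 [-0.375 -0.002  0.927]
 [-0.    -1.    -0.002]]
```

View pics/a.png

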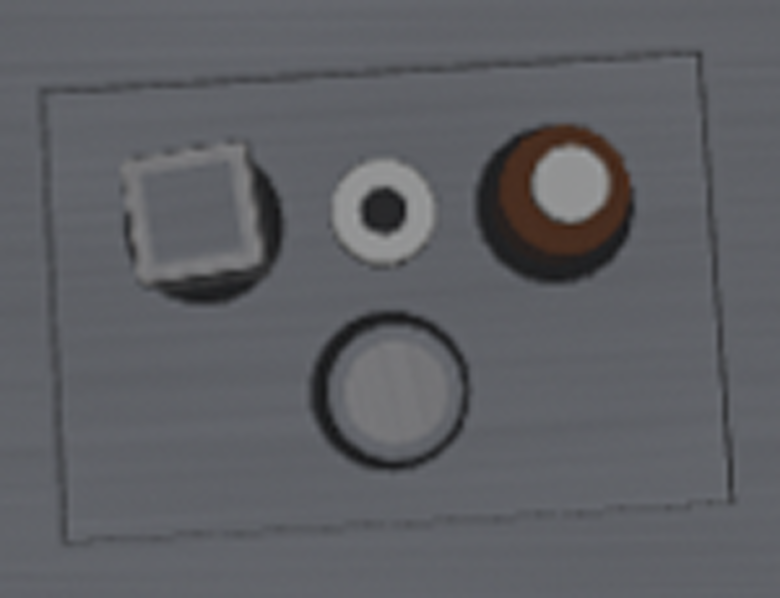

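View pics/b.png

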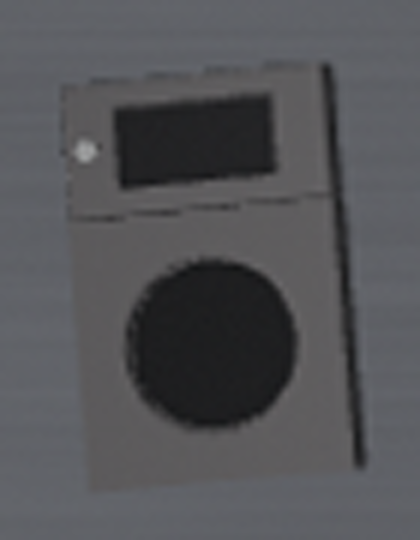

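View pics/c.png

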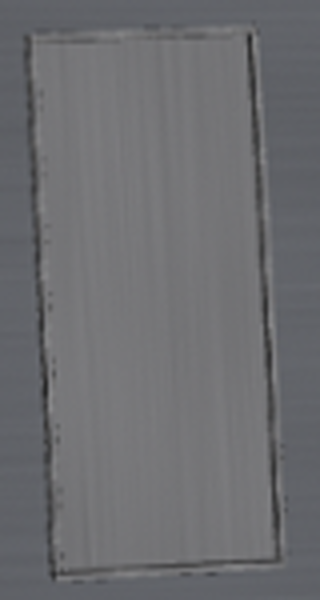

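View pics/d.png

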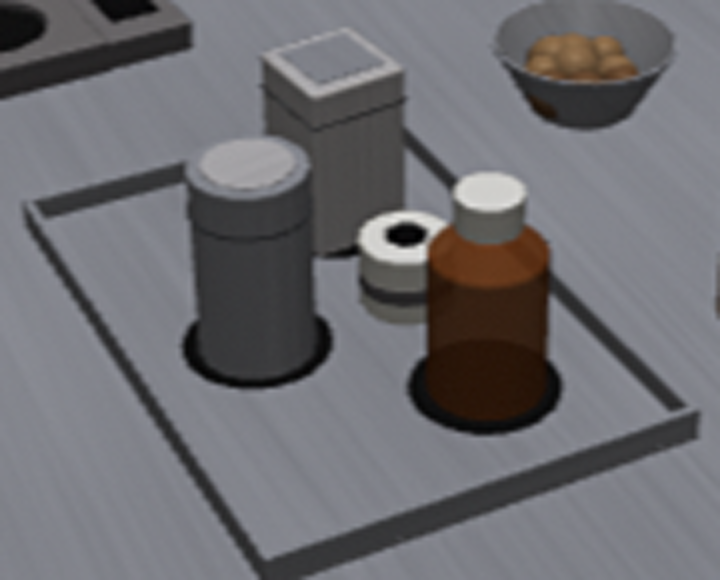

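Run:
```python
from h import *
t=cv2.imread('pics/top0.png');
def blob(mask,x0,y0,x1,y1,name,z):
    m=np.zeros(t.shape[:2],np.uint8);m[y0:y1,x0:x1]=(mask[y0:y1,x0:x1]*255)
    c,_=cv2.findContours(m,cv2.RETR_EXTERNAL,cv2.CHAIN_APPROX_NONE);c=max(c,key=cv2.contourArea)
    (u,v),r=cv2.minEnclosingCircle(c);M=cv2.moments(c);cu,cv_=M['m10']/M['m00'],M['m01']/M['m00']
    print(name,(u,v,r),(cu,cv_),plane('top',[(cu,cv_)],z)[0].round(4), cv2.minAreaRect(c));return c
g=t.max(2).astype(int);b=t.astype(int)
blob(g>135,305,232,332,260,'logger',.04)
blob(g>135,340,232,370,250,'cap',.104)
blob(g>115,305,265,336,295,'round',.099)
blob((g>125),265,228,300,262,'square',.094)
blob(g<60,158,280,195,315,'recess',.013)
blob((b[:,:,2]-b[:,:,0]>25),335,222,375,265,'bottle body',.074)
def pk(n,z,f,off,pts):
    p=(np.array(pts,float)+.5)/f-.5+off;q=plane(n,p,z);print(n,'\n',q[:,:2].round(4),q.mean(0)[:2].round(4));return q
q=pk('top',.016,5.2,(245,205),[(40,92),(700,53),(734,501),(66,542)])
print(q[0]-q[1],q[1]-q[2],q[0]-q[3])
pk('top',.094,5.2,(245,205),[(120,162),(245,141),(268,262),(143,287)])
pk('top',.014,4,(415,230),[(28,34),(255,28),(285,564),(52,578)])
pk('top',.018,6,(140,240),[(62,86),(325,64),(355,468),(90,490)])
# sideview
pk('side',.099,4,(205,180),[(248,166)])
pk('side',.104,4,(205,180),[(489,191)])
pk('side',.094,4,(205,180),[(334,66)])
pk('side',.040,4,(205,180),[(407,235)])
pk('side',.004,4,(205,180),[(258,342),(485,386)])
pk('side',.013,1,(0,0),[(202,187)])
```

```text
logger (318.1428527832031, 245.0, 9.359153747558594) (318.38978494623655, 245.02620967741936) [0.5982 0.0044 0.04  ] ((318.5000305175781, 245.00003051757812), (17.677669525146484, 17.677669525146484), 45.0)
cap (354.34210205078125, 239.8157958984375, 6.707791805267334) (354.3125864453665, 239.81881051175654) [ 0.6033 -0.0682  0.104 ] ((354.2500305175781, 239.75003051757812), (12.727920532226562, 12.020814895629883), 45.0)
round (320.659423828125, 279.94927978515625, 9.698583602905273) (320.6569390402075, 279.97859922178986) [0.5233 0.0007 0.099 ] ((321.0, 280.0), (18.0, 18.0), 90.0)Traceback (most recent call last):
  File "<stdin>", line 12, in <module>
  File "<stdin>", line 6, in blob
ZeroDivisionError: float division by zero
```

Run:
```python
from h import *
t=cv2.imread('pics/top0.png');
def blob(mask,x0,y0,x1,y1,name,z):
    m=np.zeros(t.shape[:2],np.uint8);m[y0:y1,x0:x1]=(mask[y0:y1,x0:x1]*255)
    c,_=cv2.findContours(m,cv2.RETR_EXTERNAL,cv2.CHAIN_APPROX_NONE);c=max(c,key=cv2.contourArea)
    M=cv2.moments(c);cu,cv_=M['m10']/M['m00'],M['m01']/M['m00']
    print(name,(cu,cv_),plane('top',[(cu,cv_)],z)[0].round(4), cv2.minAreaRect(c));return c
g=t.max(2).astype(int);b=t.astype(int)
blob((g>112),265,228,300,262,'square',.094)
blob(g<60,158,280,195,315,'recess',.013)
blob((b[:,:,2]-b[:,:,0]>25),335,222,375,265,'bottle body',.074)
def pk(n,z,f,off,pts):
    p=(np.array(pts,float)+.5)/f-.5+off;q=plane(n,p,z);print(n,'\n',q[:,:2].round(4).tolist(),q.mean(0)[:2].round(4));return q
q=pk('top',.016,5.2,(245,205),[(40,92),(700,53),(734,501),(66,542)])
print((q[0]-q[1]).round(3),(q[1]-q[2]).round(3),(q[0]-q[3]).round(3))
q=pk('top',.094,5.2,(245,205),[(120,162),(245,141),(268,262),(143,287)])
print((q[0]-q[1]).round(3),(q[1]-q[2]).round(3),(q[0]-q[3]).round(3))
pk('top',.014,4,(415,230),[(28,34),(255,28),(285,564),(52,578)])
pk('top',.018,6,(140,240),[(62,86),(325,64),(355,468),(90,490)])
# sideview
pk('side',.099,4,(205,180),[(248,166)])
pk('side',.104,4,(205,180),[(489,191)])
pk('side',.094,4,(205,180),[(334,66)])
pk('side',.040,4,(205,180),[(407,235)])
pk('side',.004,4,(205,180),[(258,342),(485,386)])
pk('side',.013,1,(0,0),[(202,187)])
```

```text
square (281.5869715869716, 245.22730422730422) [0.5947 0.0795 0.094 ] ((281.1994323730469, 245.54623413085938), (23.340778350830078, 23.644893646240234), 81.25383758544922)
recess (174.70695035460992, 296.90751773049647) [0.4882 0.3231 0.013 ] ((174.5, 297.0), (28.0, 27.0), 90.0)
bottle body (353.1417233560091, 241.14965986394557) [ 0.603  -0.0679  0.074 ] ((353.1153564453125, 241.07691955566406), (24.12946128845215, 23.852108001708984), 33.6900634765625)
top 
 [[0.6519, 0.1501], [0.6654, -0.1312], [0.4759, -0.1412], [0.4619, 0.139]] [0.5638 0.0042]
[-0.014  0.281  0.   ] [0.19 0.01 0.  ] [0.19  0.011 0.   ]
top 
 [[0.6144, 0.108], [0.6222, 0.0587], [0.5745, 0.05], [0.5652, 0.099]] [0.5941 0.0789]
[-0.008  0.049  0.   ] [0.048 0.009 0.   ] [0.049 0.009 0.   ]
top 
 [[0.6126, -0.2246], [0.6143, -0.3534], [0.3182, -0.3609], [0.315, -0.2305]] [ 0.465  -0.2923]
top 
 [[0.5835, 0.3795], [0.5909, 0.28], [0.4433, 0.2676], [0.4349, 0.3667]] [0.5131 0.3234]
side 
 [[0.5232, 0.0034]] [0.5232 0.0034]
side 
 [[0.6036, -0.0647]] [ 0.6036 -0.0647]
side 
 [[0.5932, 0.0773]] [0.5932 0.0773]
side 
 [[0.5987, 0.0081]] [0.5987 0.0081]
side 
 [[0.5242, 0.0066], [0.6025, -0.0657]] [ 0.5634 -0.0296]
side 
 [[0.4892, 0.3336]] [0.4892 0.3336]
```

```bash
cat >> h.py <<'E'
def go(x,y,z,a):
    s=sense();R0=R.from_quat(s['tool_rot']).as_matrix();c,n=np.cos(a),np.sin(a)
    Rt=np.array([[n,0,c],[-c,0,n],[0,-1,0]])
    d=R0.T@(np.array([x,y,z])-s['tcp_pos']);r=R.from_matrix(R0.T@Rt).as_rotvec()
    print('delta',d.round(4).tolist(),r.round(4).tolist(),'t',round(s['t'],2))
E
python3 - <<'E'
from h import *
go(.523,.002,.22,1.62)
s=cv2.imread('pics/side0.png');g=s.max(2)
m=np.zeros_like(g);m[175:200,180:222]=(g[175:200,180:222]<50)*255
c,_=cv2.findContours(m,0,1);c=max(c,key=cv2.contourArea);(e)=cv2.fitEllipse(c);print(e,plane('side',[e[0]],.013),plane('side',[e[0]],.018))
E
```

```text
delta [0.4841, 0.0111, -0.4261] [0.0018, -0.434, -0.0007] t 0.1
((201.79248046875, 186.7997283935547), (11.545546531677246, 27.543869018554688), 84.12297058105469) [[0.48904451 0.33471938 0.013     ]] [[0.48711349 0.32521359 0.018     ]]
```

Request:
play_rows(
  deltas=[
    [0.03,0,-0.026,0,-0.03,0],
    [0.07,0,-0.06,0,-0.06,0],
    [0.11,0,-0.095,0,-0.1,0],
    [0.145,0,-0.13,0,-0.14,0],
    [0.18,0,-0.16,0,-0.18,0],
    [0.215,0,-0.19,0,-0.22,0],
    [0.25,0,-0.22,0,-0.26,0],
    [0.285,0,-0.25,0,-0.3,0],
    [0.32,0,-0.28,0,-0.34,0],
    [0.355,0,-0.31,0,-0.38,0],
    [0.39,0,-0.34,0,-0.42,0],
    [0.42,0.004,-0.37,0.002,-0.434,-0.001],
  ],
  gripper=0.0854,
  force=40,
)

```text
t: 1.3
tcp_pos: [0.4863, 0.0767, 0.2276]
tool_rot: [-0.706, -0.019, 0.016, 0.707]
force: [0.8, 0.1, -0.4]
finger_gap: 1.001
```

Run:
```python
from h import *
go(.523,.002,.22,1.62);go(.523,.002,.13,1.62)
```

```text
delta [0.0329, 0.0075, -0.0764] [-0.0016, 0.0005, 0.0031] t 1.3
delta [0.0326, 0.0975, -0.0766] [-0.0016, 0.0005, 0.0031] t 1.3
```

Request:
play_rows(
  deltas=[
    [0.01,0.005,-0.025,0,0,0],
    [0.02,0.015,-0.05,0,0,0],
    [0.034,0.03,-0.077,0,0,0],
    [0.034,0.06,-0.077,0,0,0],
    [0.034,0.09,-0.077,0,0,0],
    [0.034,0.1,-0.077,0,0,0],
    [0.034,0.1,-0.077,0,0,0],
  ],
)

```text
t: 2.0
tcp_pos: [0.5215, 0.0039, 0.1257]
tool_rot: [-0.706, -0.016, 0.018, 0.708]
force: [0.6, -0.4, 0.1]
finger_gap: 0.999
```

```bash
cat > look.py <<'E'
import sys
from h import *
k=sys.argv[1];bx=sys.argv[2:]
for n in('top','side'):
    cv2.imwrite(f'pics/{n}{k}.png',snapshot(n)[:,:,::-1])
t=cv2.imread(f'pics/top{k}.png');s=cv2.imread(f'pics/side{k}.png')
a=cv2.resize(t[190:390,140:500],(720,400),interpolation=2);b=cv2.resize(s[150:450,170:530],(480,400),interpolation=2)
cv2.imwrite(f'pics/tc{k}.png',a);cv2.imwrite(f'pics/sc{k}.png',s[140:480,150:470].repeat(1,0))
E
python3 look.py 1
python3 - <<'E'
from h import *
go(.523,.002,.05,1.62)
E
```

```text
delta [-0.0006, 0.0779, -0.0018] [-0.0014, 0.0005, 0.0024] t 2.1
```

View pics/tc1.png

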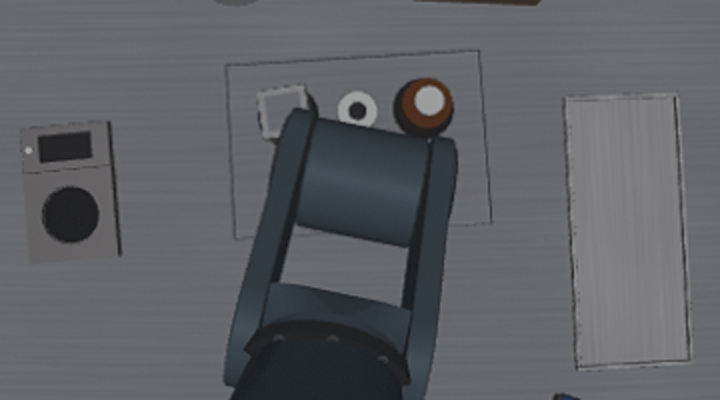

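View pics/side1.png

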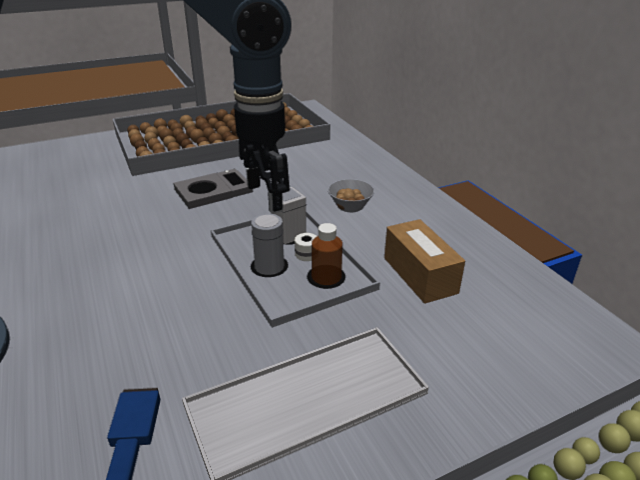

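Run:
```python
from h import *
p=np.array([.523,.0039,.138])
print(proj('side',[p,p+[0,.045,0],p-[0,.045,0],[.523,.002,.099]]))
s=cv2.imread('pics/side1.png');cv2.imwrite('pics/e.png',cv2.resize(s[130:280,210:360],None,fx=4,fy=4,interpolation=2))
```

```text
[[265.25750555 200.94642922]
 [256.06338418 189.27056287]
 [275.19937427 213.57066985]
 [266.8129664  221.53323518]]
```

View pics/e.png

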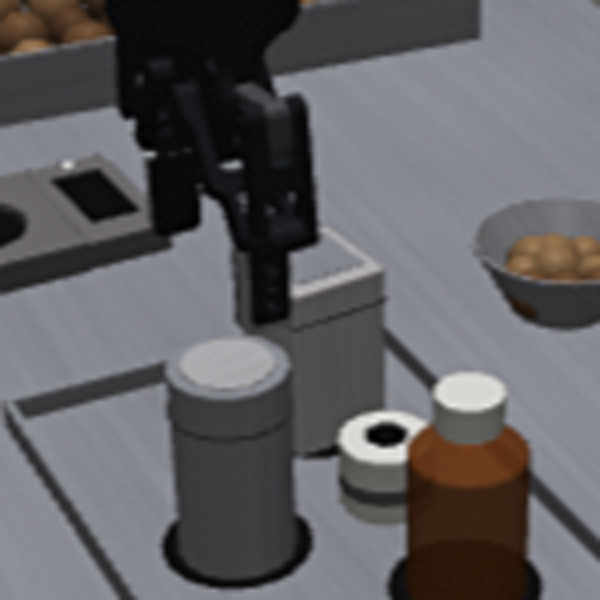

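The side view puts the fingertips at about (254,188) and (277,210), straddling the round tin as the model predicts. I'll descend and grip.

Request:
play_rows(
  deltas=[
    [0,0.025,-0.001,0,0,0],
    [0,0.05,-0.001,0,0,0],
    [0,0.07,-0.001,0,0,0],
    [0,0.076,-0.001,0,0,0],
    [0,0.076,-0.001,0,0,0],
  ],
)

```text
t: 2.6
tcp_pos: [0.5235, 0.0029, 0.0517]
tool_rot: [-0.706, -0.018, 0.017, 0.707]
force: [-0.7, 0.2, -0.3]
finger_gap: 1.0
```

Request:
play_rows(
  deltas=[
    [0,0,0,0,0,0],
    [0,0,0,0,0,0],
    [0,0,0,0,0,0],
    [0,0,0,0,0,0],
    [0,0,0,0,0,0],
    [0,0,0,0,0,0],
    [0,0,0,0,0,0],
    [0,0,0,0,0,0],
    [0,0,0,0,0,0],
    [0,0,0,0,0,0],
  ],
  gripper=0.045,
  force=30,
)

```text
t: 3.6
tcp_pos: [0.524, 0.0025, 0.0525]
tool_rot: [-0.707, -0.019, 0.016, 0.707]
force: [-0.3, -0.3, 7.0]
finger_gap: 0.608
```

Request:
play_rows(
  deltas=[
    [0,-0.01,0,0,0,0],
    [0,-0.03,0,0,0,0],
    [0,-0.06,0,0,0,0],
    [0,-0.1,0,0,0,0],
    [0,-0.14,0,0,0,0],
    [0,-0.16,0,0,0,0],
    [0,-0.16,0,0,0,0],
  ],
)

```text
t: 4.3
tcp_pos: [0.5245, 0.0023, 0.2147]
tool_rot: [-0.707, -0.021, 0.014, 0.707]
force: [-0.6, -0.9, -2.4]
finger_gap: 0.607
```

Run:
```python
from h import *
s=sense();print(s['force'],s['finger_gap']*.0854)
c=np.array([.465,-.2923]);u=np.array([np.cos(.022),np.sin(.022)])
for k in(-.092,0,.092):print(k,(c+k*u).round(4))
go(.373,-.294,.2,1.593)
cv2.imwrite('pics/f.png',snapshot('side')[:,:,::-1])
```

```text
[-0.57167106 -0.91568372 -2.412013  ] 0.05179661931784367
-0.092 [ 0.373  -0.2943]
0 [ 0.465  -0.2923]
0.092 [ 0.557  -0.2903]
delta [-0.1661, 0.0133, -0.2884] [-0.0, 0.0272, 0.0086] t 4.3
```

View pics/f.png

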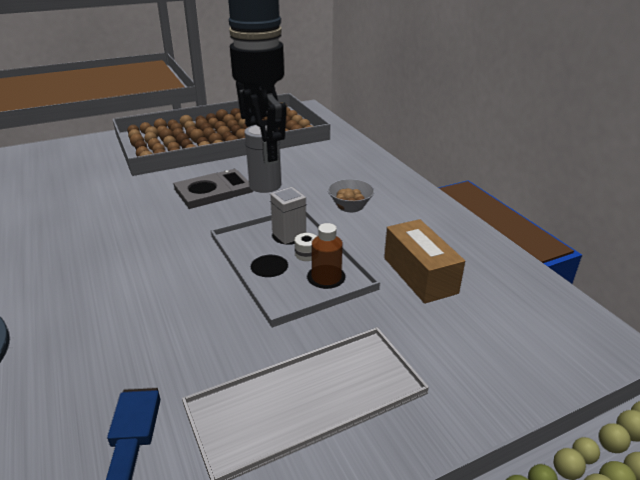

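Request:
play_rows(
  deltas=[
    [-0.01,0,-0.015,0,0,0],
    [-0.025,0,-0.04,0,0,0],
    [-0.04,0.002,-0.07,0,0.005,0],
    [-0.057,0.004,-0.1,0,0.01,0],
    [-0.074,0.006,-0.13,0,0.015,0.002],
    [-0.092,0.008,-0.16,0,0.02,0.004],
    [-0.11,0.01,-0.19,0,0.025,0.006],
    [-0.127,0.013,-0.22,0,0.027,0.008],
    [-0.144,0.013,-0.25,0,0.027,0.008],
    [-0.157,0.013,-0.272,0,0.027,0.008],
    [-0.166,0.013,-0.288,0,0.027,0.008],
    [-0.166,0.013,-0.288,0,0.027,0.008],
  ],
)

```text
t: 5.55
tcp_pos: [0.3696, -0.2944, 0.1957]
tool_rot: [-0.706, -0.003, 0.01, 0.708]
force: [-0.4, -0.2, -2.3]
finger_gap: 0.611
```

Run:
```python
from h import *
go(.373,-.294,.053,1.593)
```

```text
delta [0.0047, 0.1426, -0.0002] [-0.004, -0.0034, -0.0089] t 5.55
```

Request:
play_rows(
  deltas=[
    [0.001,0.02,0,0,0,0],
    [0.002,0.05,0,0,0,0],
    [0.003,0.08,0,0,0,0],
    [0.004,0.11,0,0,0,0],
    [0.004,0.125,0,0,0,0],
    [0.004,0.133,0,0,0,0],
    [0.004,0.137,0,0,0,0],
    [0.004,0.137,0,0,0,0],
  ],
)

```text
t: 6.35
tcp_pos: [0.3742, -0.2924, 0.0601]
tool_rot: [-0.706, -0.005, 0.011, 0.708]
force: [0.4, -0.2, -2.8]
finger_gap: 0.606
```

Run:
```python
from h import *
go(.373,-.294,.053,1.593);print(sense()['force'])
cv2.imwrite('pics/g.png',cv2.resize(snapshot('side')[260:460,120:400,::-1],None,fx=2.8,fy=2.8))
```

```text
delta [-0.0012, 0.0071, -0.0016] [-0.0026, 0.0004, -0.0072] t 6.35
[ 0.39791684 -0.20364209 -2.80485466]
```

View pics/g.png

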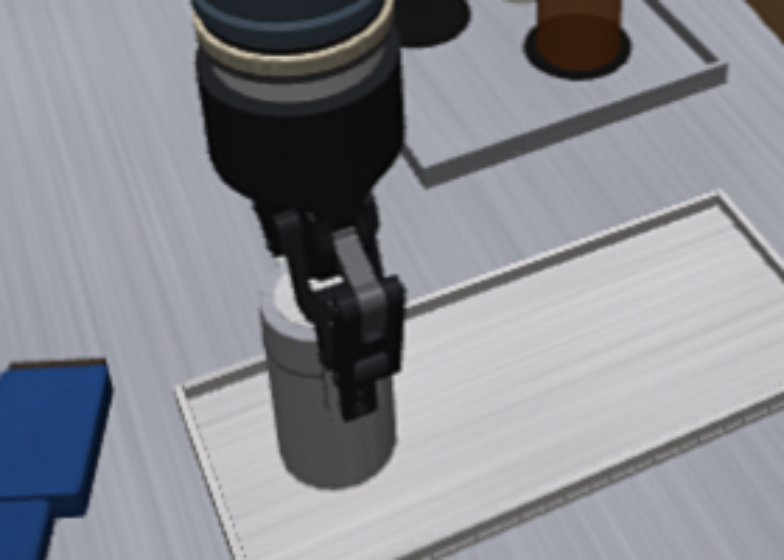

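The tin hangs just above the tray floor, with its foot at crop pixel (335,470), well inside the rim. I'll lower it the last few mm.

Request:
play_rows(
  deltas=[
    [0,0.003,0,0,0,0],
    [0,0.005,0,0,0,0],
    [0,0.007,0,0,0,0],
    [0,0.008,0,0,0,0],
    [0,0.008,0,0,0,0],
  ],
)

```text
t: 6.9
tcp_pos: [0.3742, -0.2931, 0.0527]
tool_rot: [-0.707, -0.006, 0.01, 0.708]
force: [-0.6, -0.2, 0.0]
finger_gap: 0.608
```

Request:
play_rows(
  deltas=[
    [0,0,0,0,0,0],
    [0,0,0,0,0,0],
    [0,0,0,0,0,0],
    [0,0,0,0,0,0],
    [0,0,0,0,0,0],
  ],
  gripper=0.0854,
)

```text
t: 7.4
tcp_pos: [0.3742, -0.293, 0.0525]
tool_rot: [-0.707, -0.006, 0.01, 0.708]
force: [0.5, 0.5, -0.3]
finger_gap: 0.996
```

Request:
play_rows(
  deltas=[
    [0,0,0,0,0,0],
    [0,-0.02,0,0,0,0],
    [0,-0.05,0,0,0,0],
    [0,-0.09,0,0,0,0],
    [0,-0.13,0,0,0,0],
    [0,-0.15,0,0,0,0],
    [0,-0.15,0,0,0,0],
  ],
)

```text
t: 8.1
tcp_pos: [0.3766, -0.2948, 0.2055]
tool_rot: [0.709, 0.007, -0.009, -0.706]
force: [-0.0, -0.4, 0.6]
finger_gap: 1.003
```

Run:
```python
from h import *
go(.603,-.067,.2,0.04)
cv2.imwrite('pics/g2.png',snapshot('side')[:,:,::-1])
```

```text
delta [0.2315, 0.0041, 0.2226] [0.005, 1.5533, 0.0018] t 8.1
```

View pics/g2.png

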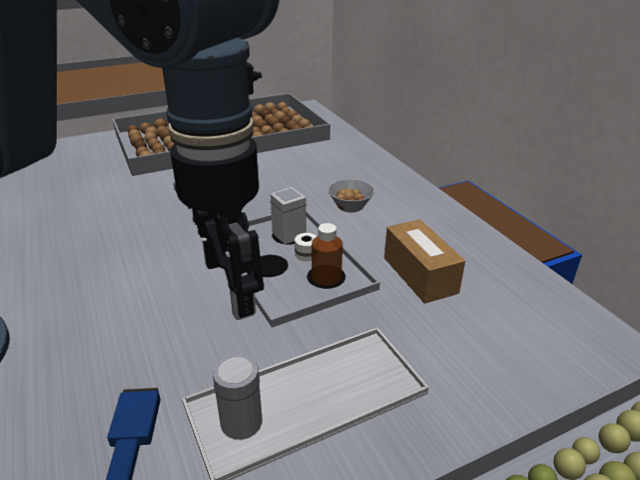

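The round tin stands upright in the side tray, its top at (236,370). The bottle is next.

Request:
play_rows(
  deltas=[
    [0.01,0,0.01,0,0.08,0],
    [0.03,0,0.03,0,0.2,0],
    [0.05,0,0.05,0,0.34,0],
    [0.075,0,0.075,0,0.48,0],
    [0.1,0,0.1,0,0.62,0],
    [0.125,0,0.12,0,0.76,0],
    [0.15,0,0.145,0,0.9,0],
    [0.175,0,0.17,0,1.04,0],
    [0.2,0,0.19,0,1.18,0],
    [0.22,0.004,0.21,0.002,1.32,0],
    [0.231,0.004,0.222,0.005,1.45,0.002],
    [0.231,0.004,0.222,0.005,1.553,0.002],
  ],
)

```text
t: 9.35
tcp_pos: [0.6014, -0.0639, 0.1946]
tool_rot: [0.509, -0.494, 0.486, -0.509]
force: [0.0, 0.7, -0.8]
finger_gap: 1.001
```

Request:
play_rows(
  deltas=[
    [0,0.0,0,0,0,0],
    [0,0.02,0,0,0,0],
    [0,0.04,0,0,0,0],
    [0,0.06,0,0,0,0],
    [0,0.06,0,0,0,0],
  ],
)

```text
t: 9.85
tcp_pos: [0.5976, -0.0654, 0.1335]
tool_rot: [0.511, -0.495, 0.484, -0.509]
force: [0.5, 0.4, -0.2]
finger_gap: 1.002
```

Run:
```python
from h import *
go(.6035,-.067,.038,0.04)
cv2.imwrite('pics/h.png',cv2.resize(snapshot('side')[130:330,190:470,::-1],None,fx=2.8,fy=2.8))
```

```text
delta [0.0027, 0.0954, 0.0071] [0.0131, 0.0011, -0.0091] t 9.85
```

View pics/h.png

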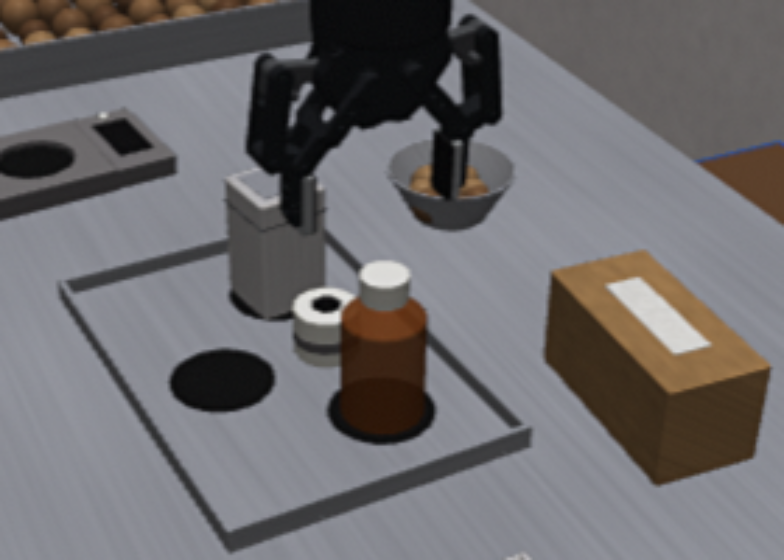

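Request:
play_rows(
  deltas=[
    [0.002,0.01,0.005,0.013,0.001,-0.009],
    [0.003,0.03,0.007,0.013,0.001,-0.009],
    [0.003,0.055,0.007,0.013,0.001,-0.009],
    [0.003,0.08,0.007,0.013,0.001,-0.009],
    [0.003,0.094,0.007,0.013,0.001,-0.009],
    [0.003,0.094,0.007,0.013,0.001,-0.009],
  ],
)

```text
t: 10.5
tcp_pos: [0.6064, -0.0678, 0.0419]
tool_rot: [-0.509, 0.488, -0.492, 0.511]
force: [-0.3, 0.2, -0.3]
finger_gap: 0.997
```

Run:
```python
from h import *
go(.6035,-.067,.038,0.04)
cv2.imwrite('pics/h2.png',cv2.resize(snapshot('side')[130:330,190:470,::-1],None,fx=2.8,fy=2.8))
```

```text
delta [-0.0009, 0.0039, -0.0029] [-0.0051, -0.0007, 0.0017] t 10.5
```

View pics/h2.png

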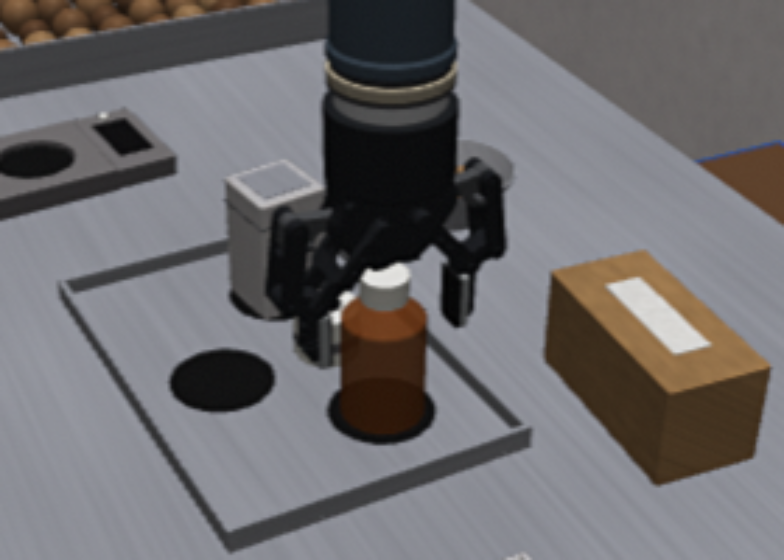

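Request:
play_rows(
  deltas=[
    [-0.001,0.002,-0.003,-0.005,0,0.002],
    [-0.001,0.002,-0.003,-0.005,0,0.002],
  ],
)

```text
t: 10.75
tcp_pos: [0.6049, -0.0672, 0.0423]
tool_rot: [-0.509, 0.489, -0.492, 0.511]
force: [0.1, 0.6, 0.8]
finger_gap: 1.002
```

Request:
play_rows(
  deltas=[
    [0,0,0,0,0,0],
    [0,0,0,0,0,0],
    [0,0,0,0,0,0],
    [0,0,0,0,0,0],
    [0,0,0,0,0,0],
    [0,0,0,0,0,0],
    [0,0,0,0,0,0],
    [0,0,0,0,0,0],
    [0,0,0,0,0,0],
  ],
  gripper=0.045,
)

```text
t: 11.65
tcp_pos: [0.6046, -0.0671, 0.0421]
tool_rot: [-0.509, 0.489, -0.491, 0.51]
force: [-1.6, -0.1, 5.6]
finger_gap: 0.609
```

Request:
play_rows(
  deltas=[
    [0,-0.01,0,0,0,0],
    [0,-0.03,0,0,0,0],
    [0,-0.06,0,0,0,0],
    [0,-0.1,0,0,0,0],
    [0,-0.14,0,0,0,0],
    [0,-0.16,0,0,0,0],
    [0,-0.16,0,0,0,0],
  ],
)

```text
t: 12.35
tcp_pos: [0.6062, -0.0675, 0.2051]
tool_rot: [-0.508, 0.487, -0.494, 0.512]
force: [0.4, -0.1, -2.3]
finger_gap: 0.612
```

Run:
```python
from h import *
go(.465,-.292,.2,0.04)
cv2.imwrite('pics/i.png',snapshot('side')[:,:,::-1])
```

```text
delta [0.2188, 0.0042, -0.1499] [-0.0112, -0.0009, 0.0034] t 12.35
```

View pics/i.png

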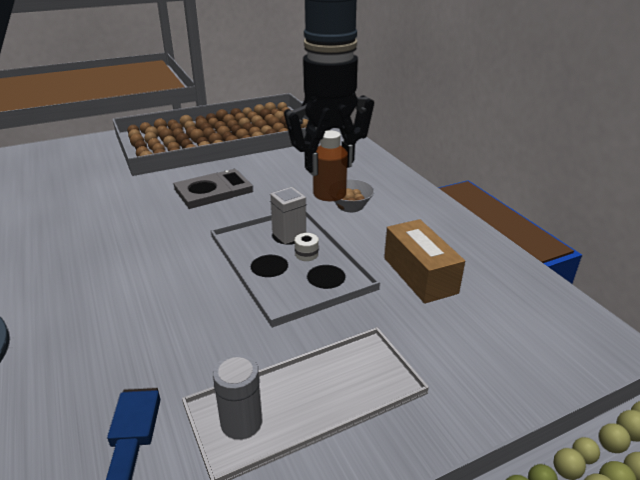

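Request:
play_rows(
  deltas=[
    [0.015,0,-0.01,0,0,0],
    [0.04,0,-0.027,0,0,0],
    [0.065,0,-0.044,0,0,0],
    [0.09,0,-0.061,-0.005,0,0],
    [0.115,0,-0.078,-0.005,0,0],
    [0.14,0,-0.095,-0.01,0,0.003],
    [0.165,0.004,-0.112,-0.01,0,0.003],
    [0.19,0.004,-0.129,-0.01,0,0.003],
    [0.208,0.004,-0.141,-0.01,0,0.003],
    [0.219,0.004,-0.148,-0.01,0,0.003],
    [0.219,0.004,-0.148,-0.01,0,0.003],
  ],
)

```text
t: 13.5
tcp_pos: [0.4629, -0.2927, 0.1954]
tool_rot: [0.51, -0.494, 0.488, -0.508]
force: [0.6, -0.4, -2.0]
finger_gap: 0.611
```

Request:
play_rows(
  deltas=[
    [0,0.02,0,0,0,0],
    [0,0.05,0,0,0,0],
    [0,0.08,0,0,0,0],
    [0,0.11,0,0,0,0],
    [0,0.13,0,0,0,0],
    [0,0.142,0,0,0,0],
    [0,0.146,0,0,0,0],
    [0,0.146,0,0,0,0],
  ],
)

```text
t: 14.3
tcp_pos: [0.4639, -0.2908, 0.0507]
tool_rot: [0.511, -0.492, 0.488, -0.509]
force: [-0.0, -0.1, -1.7]
finger_gap: 0.614
```

Run:
```python
from h import *
go(.467,-.292,.0425,0.04);print(sense()['force'])
```

```text
delta [0.0013, 0.0081, 0.0031] [0.007, -0.0005, -0.0027] t 14.3
[-0.02017614 -0.05667236 -1.72598655]
```

Request:
play_rows(
  deltas=[
    [0,0.003,0.002,0.006,0,-0.002],
    [0,0.005,0.003,0.006,0,-0.002],
    [0,0.007,0.003,0.006,0,-0.002],
    [0,0.009,0.003,0.006,0,-0.002],
    [0,0.009,0.003,0.006,0,-0.002],
  ],
)

```text
t: 14.8
tcp_pos: [0.4668, -0.2914, 0.0422]
tool_rot: [0.51, -0.49, 0.49, -0.51]
force: [-0.2, 0.5, -0.5]
finger_gap: 0.611
```

Run:
```python
from h import *
go(.467,-.292,.0425,0.04);print(sense()['force'],sense()['tcp_pos'])
cv2.imwrite('pics/j.png',cv2.resize(snapshot('side')[260:460,160:440,::-1],None,fx=2.8,fy=2.8))
```

```text
delta [0.0007, -0.0003, 0.0002] [0.0, -0.0012, 0.0003] t 14.8
[-0.23225894  0.47330366 -0.54401607] [ 0.46681549 -0.29135457  0.04217851]
```

View pics/j.png

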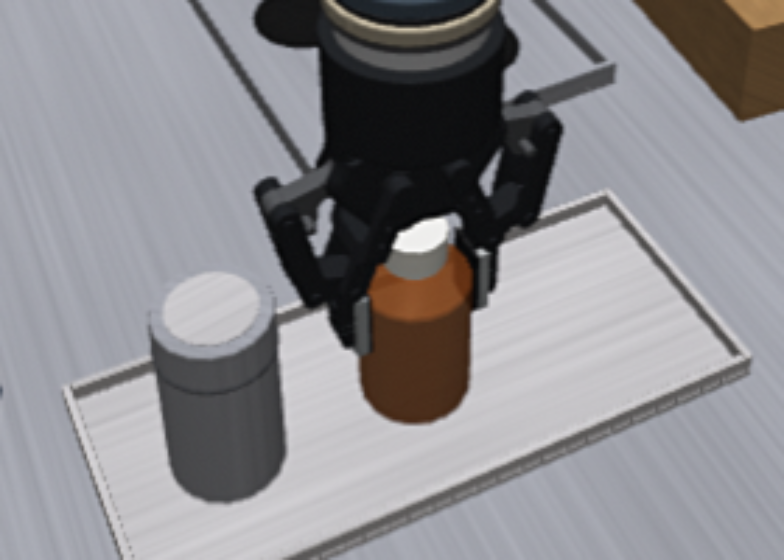

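The bottle is on the tray floor, its foot at about crop pixel (415,415), with clearance to the round tin. I'll open only partway.

Request:
play_rows(
  deltas=[
    [0,0,0,0,0,0],
    [0,0,0,0,0,0],
    [0,0,0,0,0,0],
    [0,0,0,0,0,0],
  ],
  gripper=0.066,
)

```text
t: 15.25
tcp_pos: [0.4666, -0.2912, 0.0419]
tool_rot: [0.51, -0.49, 0.49, -0.51]
force: [0.1, -0.1, -0.0]
finger_gap: 0.774
```

Request:
play_rows(
  deltas=[
    [0,-0.01,0,0,0,0],
    [0,-0.03,0,0,0,0],
    [0,-0.06,0,0,0,0],
    [0,-0.1,0,0,0,0],
    [0,-0.14,0,0,0,0],
    [0,-0.16,0,0,0,0],
    [0,-0.16,0,0,0,0],
  ],
)

```text
t: 15.95
tcp_pos: [0.4684, -0.2927, 0.2061]
tool_rot: [0.51, -0.487, 0.493, -0.51]
force: [0.7, -0.8, -0.9]
finger_gap: 0.775
```

Run:
```python
from h import *
go(.594,.0785,.2,0.17)
cv2.imwrite('pics/k.png',snapshot('side')[:,:,::-1])
```

```text
delta [-0.366, 0.0047, 0.1399] [-0.0051, -0.1309, 0.0064] t 15.95
```

View pics/k.png

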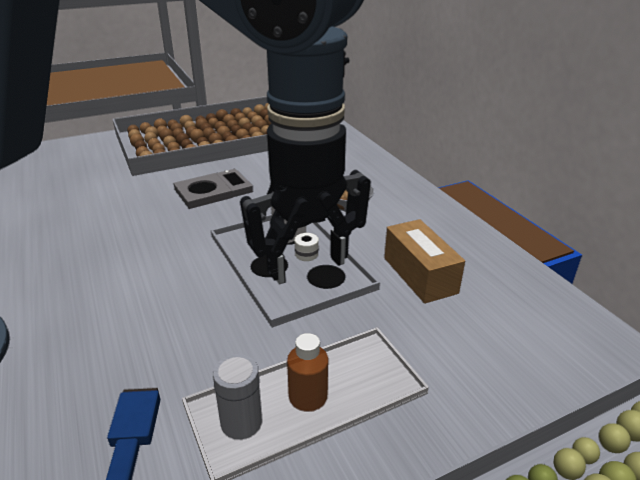

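Request:
play_rows(
  deltas=[
    [-0.015,0,0.005,0,0,0],
    [-0.05,0,0.018,0,-0.01,0],
    [-0.09,0,0.033,0,-0.03,0],
    [-0.13,0,0.05,0,-0.05,0],
    [-0.17,0,0.065,0,-0.07,0],
    [-0.21,0,0.08,0,-0.09,0],
    [-0.25,0,0.095,-0.005,-0.11,0.006],
    [-0.29,0,0.11,-0.005,-0.131,0.006],
    [-0.32,0,0.122,-0.005,-0.131,0.006],
    [-0.345,0,0.132,-0.005,-0.131,0.006],
    [-0.366,0.005,0.14,-0.005,-0.131,0.006],
    [-0.366,0.005,0.14,-0.005,-0.131,0.006],
  ],
  gripper=0.0854,
)

```text
t: 17.2
tcp_pos: [0.5907, 0.0838, 0.1942]
tool_rot: [0.542, -0.459, 0.45, -0.541]
force: [-0.7, -0.2, -0.2]
finger_gap: 0.999
```

Request:
play_rows(
  deltas=[
    [0,0.0,0,0,0,0],
    [0,0.02,0,0,0,0],
    [0,0.05,0,0,0,0],
    [0,0.08,0,0,0,0],
    [0,0.08,0,0,0,0],
  ],
)

```text
t: 17.7
tcp_pos: [0.5876, 0.0796, 0.1127]
tool_rot: [0.543, -0.462, 0.45, -0.538]
force: [-1.1, -0.3, -0.7]
finger_gap: 1.001
```

Run:
```python
from h import *
go(.594,.0785,.05,0.17)
cv2.imwrite('pics/l.png',cv2.resize(snapshot('side')[120:300,190:410,::-1],None,fx=3,fy=3))
```

```text
delta [0.0027, 0.0626, 0.0071] [0.0158, -0.0016, -0.0088] t 17.7
```

View pics/l.png

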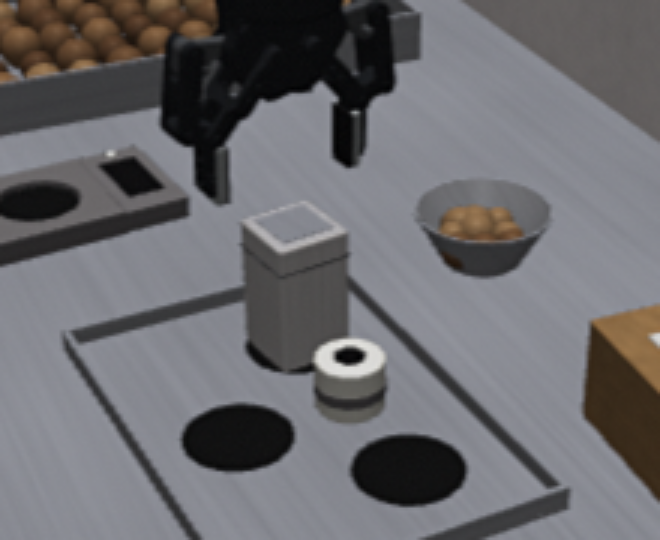

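Request:
play_rows(
  deltas=[
    [0.002,0,0.006,0.016,-0.002,-0.009],
    [0.003,0.002,0.007,0.016,-0.002,-0.009],
    [0.003,0.02,0.007,0.016,-0.002,-0.009],
    [0.003,0.045,0.007,0.016,-0.002,-0.009],
    [0.003,0.061,0.007,0.016,-0.002,-0.009],
    [0.003,0.061,0.007,0.016,-0.002,-0.009],
  ],
)

```text
t: 18.35
tcp_pos: [0.5982, 0.0789, 0.055]
tool_rot: [-0.539, 0.453, -0.458, 0.543]
force: [0.2, 0.2, 0.2]
finger_gap: 1.0
```

Run:
```python
from h import *
go(.594,.0785,.05,0.17)
cv2.imwrite('pics/l2.png',cv2.resize(snapshot('side')[120:300,190:410,::-1],None,fx=3,fy=3))
```

```text
delta [-0.0003, 0.005, -0.0042] [-0.0087, 0.0019, 0.002] t 18.35
```

View pics/l2.png

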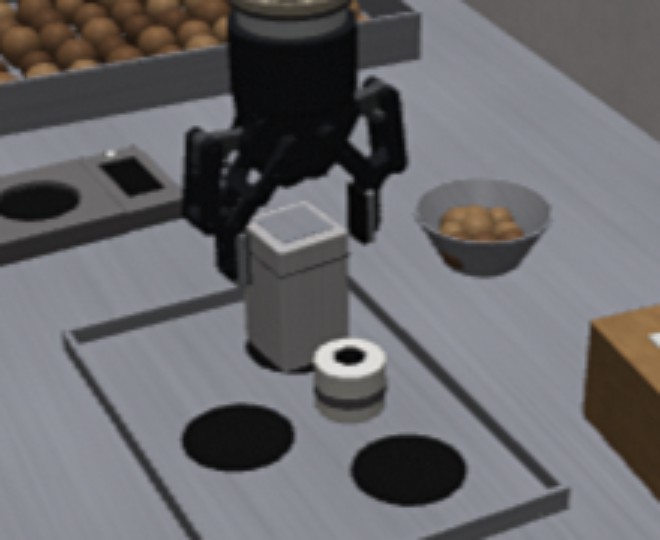

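Request:
play_rows(
  deltas=[
    [0,0.003,-0.004,-0.008,0.002,0.002],
    [0,0.003,-0.004,-0.008,0.002,0.002],
    [0,0.003,-0.004,-0.008,0.002,0.002],
  ],
)

```text
t: 18.7
tcp_pos: [0.5956, 0.0783, 0.0538]
tool_rot: [-0.54, 0.455, -0.457, 0.542]
force: [0.0, 0.2, -0.5]
finger_gap: 0.996
```

Request:
play_rows(
  deltas=[
    [0,0,0,0,0,0],
    [0,0,0,0,0,0],
    [0,0,0,0,0,0],
    [0,0,0,0,0,0],
    [0,0,0,0,0,0],
    [0,0,0,0,0,0],
    [0,0,0,0,0,0],
    [0,0,0,0,0,0],
    [0,0,0,0,0,0],
    [0,0,0,0,0,0],
  ],
  gripper=0.042,
)

```text
t: 19.7
tcp_pos: [0.5952, 0.0783, 0.0532]
tool_rot: [-0.54, 0.455, -0.457, 0.541]
force: [-1.0, 0.4, 4.6]
finger_gap: 0.582
```

Request:
play_rows(
  deltas=[
    [0,-0.01,0,0,0,0],
    [0,-0.03,0,0,0,0],
    [0,-0.06,0,0,0,0],
    [0,-0.1,0,0,0,0],
    [0,-0.14,0,0,0,0],
    [0,-0.16,0,0,0,0],
    [0,-0.16,0,0,0,0],
  ],
)

```text
t: 20.4
tcp_pos: [0.5964, 0.0784, 0.2162]
tool_rot: [-0.538, 0.453, -0.458, 0.543]
force: [0.7, -0.4, -1.6]
finger_gap: 0.581
```

Run:
```python
from h import *
go(.559,-.29,.21,0.17)
cv2.imwrite('pics/m.png',snapshot('side')[:,:,::-1])
```

```text
delta [0.3567, 0.0059, -0.0993] [-0.0099, 0.0002, 0.0019] t 20.4
```

View pics/m.png

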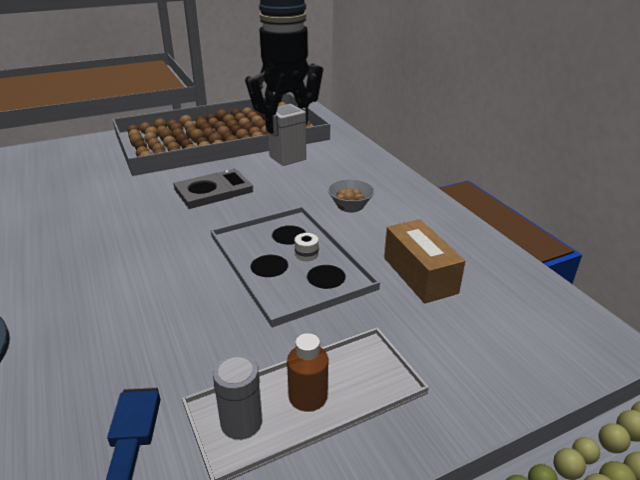

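Request:
play_rows(
  deltas=[
    [0.015,0,-0.004,0,0,0],
    [0.045,0,-0.012,0,0,0],
    [0.08,0,-0.022,0,0,0],
    [0.12,0,-0.033,-0.005,0,0],
    [0.16,0,-0.044,-0.005,0,0],
    [0.2,0,-0.055,-0.005,0,0],
    [0.24,0,-0.066,-0.01,0,0.002],
    [0.275,0.003,-0.076,-0.01,0,0.002],
    [0.31,0.006,-0.086,-0.01,0,0.002],
    [0.34,0.006,-0.094,-0.01,0,0.002],
    [0.357,0.006,-0.098,-0.01,0,0.002],
    [0.357,0.006,-0.098,-0.01,0,0.002],
  ],
)

```text
t: 21.65
tcp_pos: [0.557, -0.2927, 0.2046]
tool_rot: [0.542, -0.46, 0.454, -0.538]
force: [-0.4, 0.7, -1.5]
finger_gap: 0.582
```

Request:
play_rows(
  deltas=[
    [0,0.0,0,0,0,0],
    [0,0.03,0,0,0,0],
    [0,0.06,0,0,0,0],
    [0,0.09,0,0,0,0],
    [0,0.12,0,0,0,0],
    [0,0.138,0,0,0,0],
    [0,0.142,0,0,0,0],
    [0,0.142,0,0,0,0],
  ],
)

```text
t: 22.45
tcp_pos: [0.5572, -0.2884, 0.0641]
tool_rot: [0.543, -0.458, 0.452, -0.539]
force: [-0.4, 0.5, -2.3]
finger_gap: 0.586
```

Run:
```python
from h import *
go(.561,-.29,.0535,0.17)
cv2.imwrite('pics/n.png',cv2.resize(snapshot('side')[230:430,200:480,::-1],None,fx=2.8,fy=2.8))
```

```text
delta [0.0023, 0.0106, 0.0036] [0.0084, 0.0017, -0.0033] t 22.45
```

View pics/n.png

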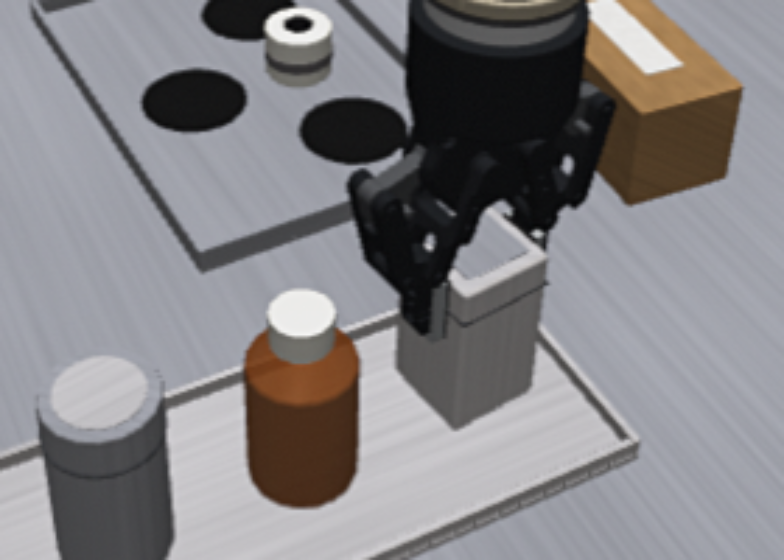

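Request:
play_rows(
  deltas=[
    [0.002,0.003,0.003,0.008,0.002,-0.003],
    [0.002,0.006,0.003,0.008,0.002,-0.003],
    [0.002,0.009,0.003,0.008,0.002,-0.003],
    [0.002,0.011,0.003,0.008,0.002,-0.003],
    [0.002,0.011,0.003,0.008,0.002,-0.003],
  ],
)

```text
t: 23.0
tcp_pos: [0.5603, -0.2915, 0.0534]
tool_rot: [0.54, -0.456, 0.457, -0.54]
force: [0.4, 1.1, -2.4]
finger_gap: 0.583
```

Request:
play_rows(
  deltas=[
    [0,0,0,0,0,0],
    [0,0,0,0,0,0],
    [0,0,0,0,0,0],
    [0,0,0,0,0,0],
  ],
  gripper=0.066,
)

```text
t: 23.4
tcp_pos: [0.5607, -0.2917, 0.0539]
tool_rot: [0.54, -0.456, 0.457, -0.54]
force: [0.3, -0.1, -0.2]
finger_gap: 0.777
```

Request:
play_rows(
  deltas=[
    [0,-0.01,0,0,0,0],
    [0,-0.03,0,0,0,0],
    [0,-0.06,0,0,0,0],
    [0,-0.1,0,0,0,0],
    [0,-0.14,0,0,0,0],
    [0,-0.16,0,0,0,0],
    [0,-0.16,0,0,0,0],
  ],
)

```text
t: 24.1
tcp_pos: [0.5624, -0.2928, 0.2187]
tool_rot: [-0.54, 0.452, -0.46, 0.54]
force: [1.6, 0.5, -0.2]
finger_gap: 0.769
```

Run:
```python
from h import *
go(.5985,.0055,.15,1.57)
cv2.imwrite('pics/o.png',snapshot('side')[:,:,::-1]);cv2.imwrite('pics/op.png',snapshot('top')[:,:,::-1])
```

```text
delta [-0.2886, 0.0669, 0.085] [-0.0002, -1.4019, 0.0122] t 24.1
```

View pics/o.png

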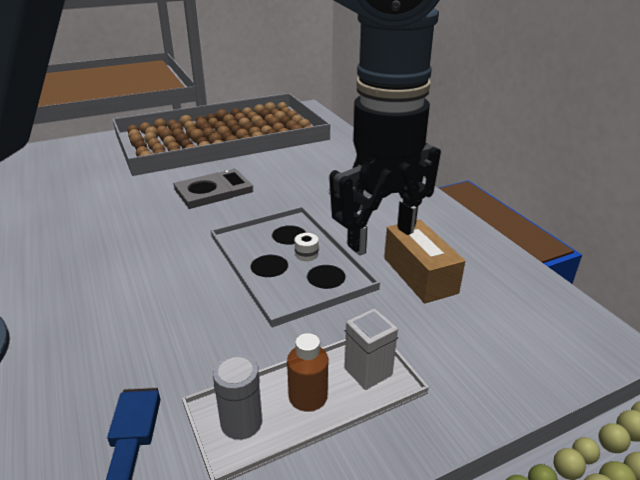

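View pics/op.png

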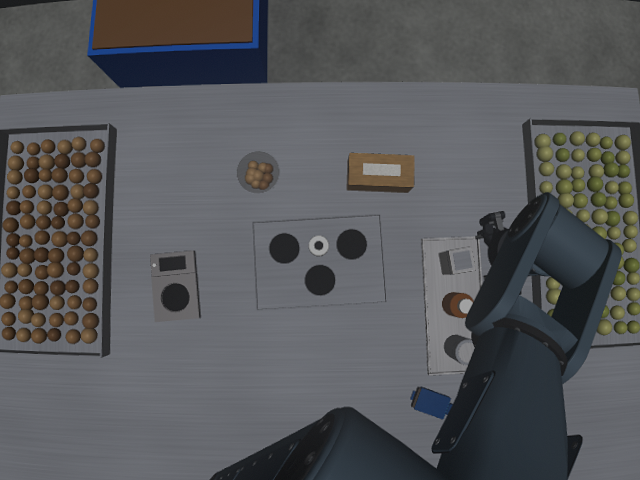

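Run:
```python
from h import *
for n,f,bx in(('top','op',[(265,228,302,266),(302,262,338,298),(334,226,370,262)]),('side','o',[(270,222,296,247),(248,250,290,280),(304,260,348,290)])):
    t=cv2.imread(f'pics/{f}.png');g=t.max(2)
    for x0,y0,x1,y1 in bx:
        m=np.zeros_like(g);m[y0:y1,x0:x1]=(g[y0:y1,x0:x1]<60)*255
        c,_=cv2.findContours(m,0,1);c=max(c,key=cv2.contourArea);M=cv2.moments(c)
        print(n,plane(n,[(M['m10']/M['m00'],M['m01']/M['m00'])],.004).round(4))
print(plane('top',[(462,350),(465,306),(461,261)],.1).round(3))
print(plane('side',[(236,370),(308,344),(371,325)],.1).round(3))
```

```text
top [[0.5953 0.0808 0.004 ]]
top [[0.5239 0.0024 0.004 ]]
top [[ 0.6025 -0.0688  0.004 ]]
side [[0.5877 0.0884 0.004 ]]
side [[0.5232 0.0057 0.004 ]]
side [[ 0.602  -0.0661  0.004 ]]
[[ 0.378 -0.283  0.1  ]
 [ 0.466 -0.291  0.1  ]
 [ 0.558 -0.286  0.1  ]]
[[ 0.373 -0.294  0.1  ]
 [ 0.467 -0.291  0.1  ]
 [ 0.554 -0.295  0.1  ]]
```

All three containers stand in the side tray, with tops at (236,370), (308,344) and (371,325). The logger is untouched at (306,240), so I'll go for it now.

Request:
play_rows(
  deltas=[
    [-0.01,0,0.003,0,-0.08,0],
    [-0.03,0,0.01,0,-0.2,0],
    [-0.06,0,0.018,0,-0.34,0],
    [-0.09,0,0.027,0,-0.48,0.003],
    [-0.12,0.005,0.036,0,-0.62,0.005],
    [-0.15,0.01,0.045,0,-0.76,0.007],
    [-0.18,0.02,0.054,0,-0.9,0.009],
    [-0.21,0.03,0.062,0,-1.04,0.012],
    [-0.24,0.04,0.07,0,-1.18,0.012],
    [-0.265,0.05,0.078,0,-1.3,0.012],
    [-0.289,0.067,0.085,0,-1.4,0.012],
    [-0.289,0.067,0.085,0,-1.402,0.012],
  ],
  gripper=0.075,
)

```text
t: 25.4
tcp_pos: [0.5925, 0.0113, 0.1422]
tool_rot: [-0.704, 0.005, 0.007, 0.71]
force: [-0.3, 0.2, -1.3]
finger_gap: 0.878
```

Run:
```python
from h import *
go(.5985,.0055,.08,1.57)
```

```text
delta [0.007, 0.062, -0.0063] [-0.0083, 0.0045, -0.0166] t 25.4
```

Request:
play_rows(
  deltas=[
    [0.004,0.01,-0.003,-0.008,0.004,-0.016],
    [0.007,0.03,-0.006,-0.008,0.004,-0.016],
    [0.007,0.05,-0.006,-0.008,0.004,-0.016],
    [0.007,0.06,-0.006,-0.008,0.004,-0.016],
    [0.007,0.06,-0.006,-0.008,0.004,-0.016],
  ],
)

```text
t: 25.9
tcp_pos: [0.6006, 0.0017, 0.0841]
tool_rot: [0.708, -0.001, 0.003, -0.707]
force: [0.5, 0.4, -0.6]
finger_gap: 0.881
```

Run:
```python
from h import *
go(.5985,.0055,.014,1.57)
cv2.imwrite('pics/p.png',cv2.resize(snapshot('side')[120:300,190:410,::-1],None,fx=3,fy=3))
```

```text
delta [-0.0024, 0.0701, 0.0039] [0.0014, -0.0053, 0.0035] t 25.9
```

View pics/p.png

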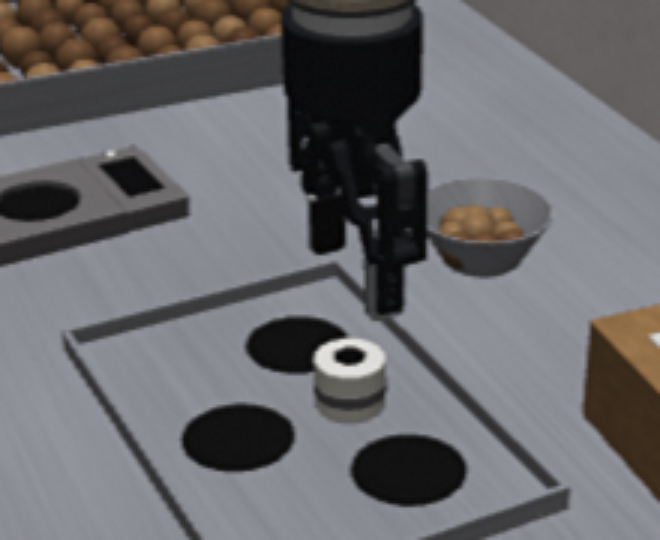

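Request:
play_rows(
  deltas=[
    [-0.002,0.015,0.003,0.001,-0.005,0.003],
    [-0.002,0.035,0.004,0.001,-0.005,0.003],
    [-0.002,0.055,0.004,0.001,-0.005,0.003],
    [-0.002,0.067,0.004,0.001,-0.005,0.003],
    [-0.002,0.067,0.004,0.001,-0.005,0.003],
  ],
)

```text
t: 26.45
tcp_pos: [0.5998, 0.0062, 0.0175]
tool_rot: [0.707, 0.001, 0.001, -0.707]
force: [0.0, -0.3, -0.2]
finger_gap: 0.88
```

Run:
```python
from h import *
go(.5985,.0055,.014,1.57)
cv2.imwrite('pics/q.png',cv2.resize(snapshot('side')[120:300,190:410,::-1],None,fx=3,fy=3))
```

```text
delta [-0.0013, 0.0035, -0.0007] [0.0006, 0.001, 0.0023] t 26.45
```

View pics/q.png

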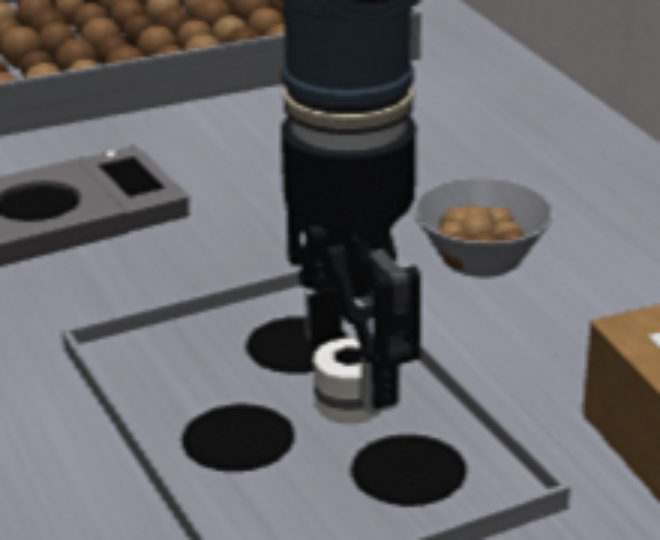

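Run:
```python
from h import *
P=[]
for y in(-.0375,-.051):
  for x in(-.011,.011):P.append([.5998+x,.0062+y,.024])
P+= [[.5985,.0055,.04]]
print((proj('side',P)-[190,120])*3)
s=cv2.imread('pics/q.png');cv2.imwrite('pics/q2.png',cv2.resize(s[250:450,280:480],None,fx=3.5,fy=3.5))
```

```text
[[361.52444355 415.06699815]
 [395.16963499 405.92644524]
 [371.17241837 427.31159483]
 [405.10242996 417.96533134]
 [350.62738397 357.31034778]]
```

View pics/q2.png

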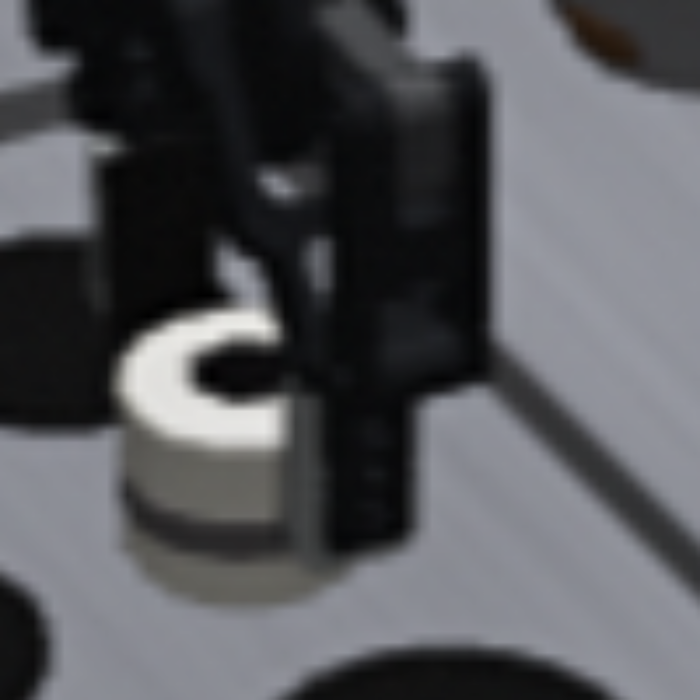

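The finger outline spans 361–398 px in the crop, as the model predicts, so the tool is centred on the logger. I'll close.

Request:
play_rows(
  deltas=[
    [-0.001,0.002,-0.001,0,0,0.002],
    [-0.001,0.003,-0.001,0,0,0.002],
    [-0.001,0.003,-0.001,0,0,0.002],
  ],
)

```text
t: 26.8
tcp_pos: [0.6005, 0.0048, 0.0168]
tool_rot: [0.708, 0.002, 0.002, -0.707]
force: [-0.1, 0.3, -0.3]
finger_gap: 0.876
```

Request:
play_rows(
  deltas=[
    [0,0,0,0,0,0],
    [0,0,0,0,0,0],
    [0,0,0,0,0,0],
    [0,0,0,0,0,0],
    [0,0,0,0,0,0],
    [0,0,0,0,0,0],
    [0,0,0,0,0,0],
    [0,0,0,0,0,0],
    [0,0,0,0,0,0],
    [0,0,0,0,0,0],
  ],
  gripper=0.036,
  force=25,
)

```text
t: 27.8
tcp_pos: [0.6003, 0.005, 0.0167]
tool_rot: [0.708, 0.002, 0.001, -0.707]
force: [-1.0, -0.0, 5.0]
finger_gap: 0.502
```

Request:
play_rows(
  deltas=[
    [0,-0.01,0,0,0,0],
    [0,-0.03,0,0,0,0],
    [0,-0.06,0,0,0,0],
    [0,-0.09,0,0,0,0],
    [0,-0.1,0,0,0,0],
    [0,-0.1,0,0,0,0],
  ],
)

```text
t: 28.4
tcp_pos: [0.6007, 0.0049, 0.1177]
tool_rot: [0.708, 0.003, 0.002, -0.706]
force: [0.7, 0.2, -1.3]
finger_gap: 0.501
```

Run:
```python
from h import *
go(.488,.324,.11,1.57)
cv2.imwrite('pics/r.png',cv2.resize(snapshot('side')[120:300,190:410,::-1],None,fx=3,fy=3))
```

```text
delta [-0.1126, 0.0063, 0.3191] [0.0018, 0.001, 0.007] t 28.4
```

View pics/r.png

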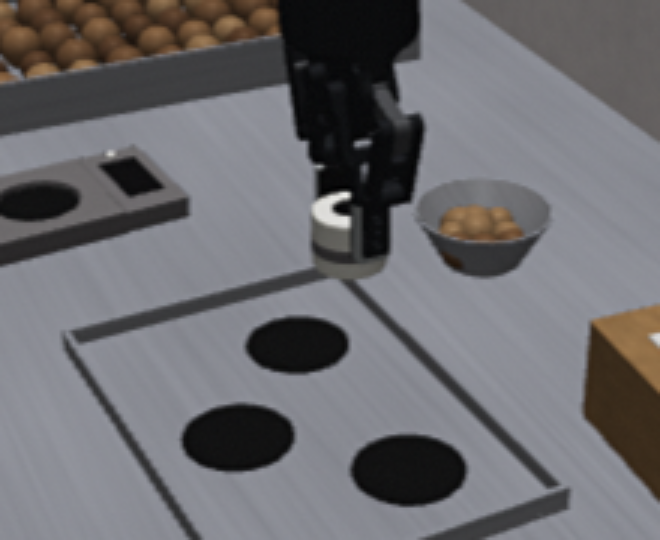

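Request:
play_rows(
  deltas=[
    [-0.005,0,0.015,0,0,0],
    [-0.015,0,0.045,0,0,0],
    [-0.028,0,0.08,0,0,0],
    [-0.041,0,0.115,0,0,0.002],
    [-0.053,0,0.15,0,0,0.003],
    [-0.065,0,0.185,0,0,0.004],
    [-0.077,0,0.22,0.002,0,0.005],
    [-0.09,0,0.255,0.002,0,0.006],
    [-0.1,0.006,0.285,0.002,0.001,0.007],
    [-0.108,0.006,0.305,0.002,0.001,0.007],
    [-0.111,0.006,0.319,0.002,0.001,0.007],
    [-0.111,0.006,0.319,0.002,0.001,0.007],
  ],
)

```text
t: 29.65
tcp_pos: [0.487, 0.3257, 0.1082]
tool_rot: [-0.707, 0.001, 0.003, 0.707]
force: [0.3, 0.1, -2.1]
finger_gap: 0.502
```

Run:
```python
from h import *
go(.490,.324,.05,1.57)
```

```text
delta [0.0033, 0.0582, -0.0017] [-0.0003, 0.0028, -0.0054] t 29.65
```

Request:
play_rows(
  deltas=[
    [0.002,0.01,-0.002,0,0.003,-0.005],
    [0.003,0.03,-0.002,0,0.003,-0.005],
    [0.003,0.05,-0.002,0,0.003,-0.005],
    [0.003,0.06,-0.002,0,0.003,-0.005],
    [0.003,0.06,-0.002,0,0.003,-0.005],
  ],
)

```text
t: 30.15
tcp_pos: [0.4906, 0.3204, 0.0474]
tool_rot: [0.707, -0.003, 0.001, -0.707]
force: [0.1, -0.2, -0.7]
finger_gap: 0.505
```

Run:
```python
from h import *
go(.490,.324,.0257,1.57)
cv2.imwrite('pics/s.png',cv2.resize(snapshot('side')[80:240,110:310,::-1],None,fx=3.5,fy=3.5));cv2.imwrite('pics/s2.png',cv2.resize(snapshot('top')[220:340,120:260,::-1],None,fx=4,fy=4))
```

```text
delta [-0.0006, 0.0217, 0.0036] [0.001, -0.0049, -0.0022] t 30.15
```

View pics/s.png

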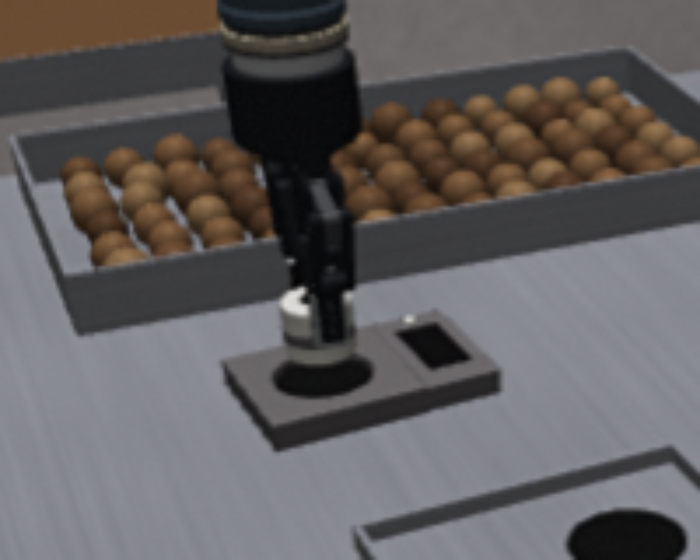

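View pics/s2.png

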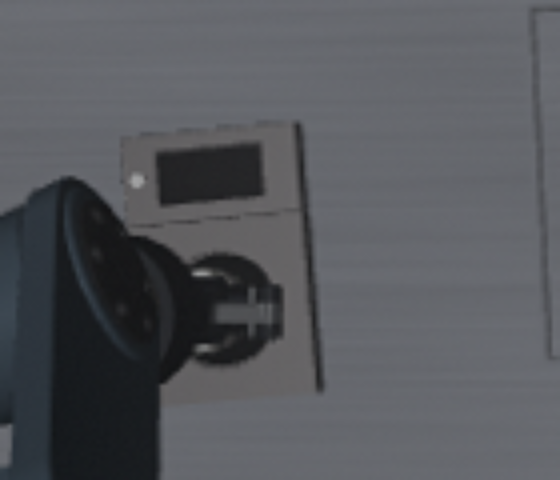

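Request:
play_rows(
  deltas=[
    [-0.001,0,0.003,0,-0.005,-0.002],
    [-0.001,0.006,0.003,0,-0.005,-0.002],
    [-0.001,0.012,0.003,0,-0.005,-0.002],
    [-0.001,0.016,0.003,0,-0.005,-0.002],
    [-0.001,0.019,0.003,0,-0.005,-0.002],
    [-0.001,0.02,0.003,0,-0.005,-0.002],
    [-0.001,0.02,0.003,0,-0.005,-0.002],
  ],
)

```text
t: 30.95
tcp_pos: [0.4904, 0.3251, 0.0291]
tool_rot: [-0.707, -0.002, -0.001, 0.707]
force: [0.2, -0.4, -1.0]
finger_gap: 0.504
```

Run:
```python
from h import *
go(.490,.324,.0257,1.57);print(sense()['force'])
cv2.imwrite('pics/u.png',cv2.resize(snapshot('side')[80:240,110:310,::-1],None,fx=3.5,fy=3.5))
```

```text
delta [-0.0004, 0.0034, -0.0011] [-0.0007, 0.002, 0.0031] t 30.95
[ 0.18113528 -0.39619431 -1.01561048]
```

View pics/u.png

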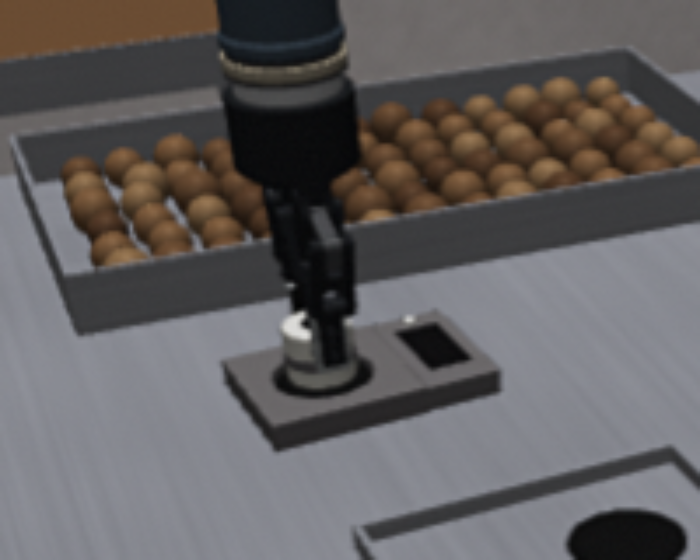

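Request:
play_rows(
  deltas=[
    [0,0.002,-0.001,0,0,0.002],
    [0,0.003,-0.001,0,0,0.002],
    [0,0.004,-0.001,0,0,0.002],
    [0,0.004,-0.001,0,0,0.002],
  ],
)

```text
t: 31.4
tcp_pos: [0.4906, 0.3241, 0.0257]
tool_rot: [-0.707, -0.001, -0.0, 0.707]
force: [-0.3, 0.0, 1.8]
finger_gap: 0.502
```

Request:
play_rows(
  deltas=[
    [0,0,0,0,0,0],
    [0,0,0,0,0,0],
    [0,0,0,0,0,0],
    [0,0,0,0,0,0],
  ],
  gripper=0.07,
)

```text
t: 31.8
tcp_pos: [0.4905, 0.3241, 0.0253]
tool_rot: [-0.707, -0.001, -0.0, 0.707]
force: [-0.3, -0.9, -0.5]
finger_gap: 0.823
```

Request:
play_rows(
  deltas=[
    [0,-0.01,0,0,0,0],
    [0,-0.03,0,0,0,0],
    [0,-0.06,0,0,0,0],
    [0,-0.1,0,0,0,0],
    [0,-0.14,0,0,0,0],
    [0,-0.17,0,0,0,0],
    [0,-0.17,0,0,0,0],
  ],
)

```text
t: 32.5
tcp_pos: [0.4932, 0.3254, 0.2012]
tool_rot: [-0.705, -0.005, -0.004, 0.709]
force: [1.1, 0.4, -0.4]
finger_gap: 0.817
```

Run:
```python
from h import *
go(.561,-.2915,.2,0.17)
cv2.imwrite('pics/v.png',cv2.resize(snapshot('side')[80:240,110:310,::-1],None,fx=3.5,fy=3.5))
```

```text
delta [0.067, -0.0013, -0.617] [-0.0128, 1.4021, 0.0064] t 32.5
```

View pics/v.png

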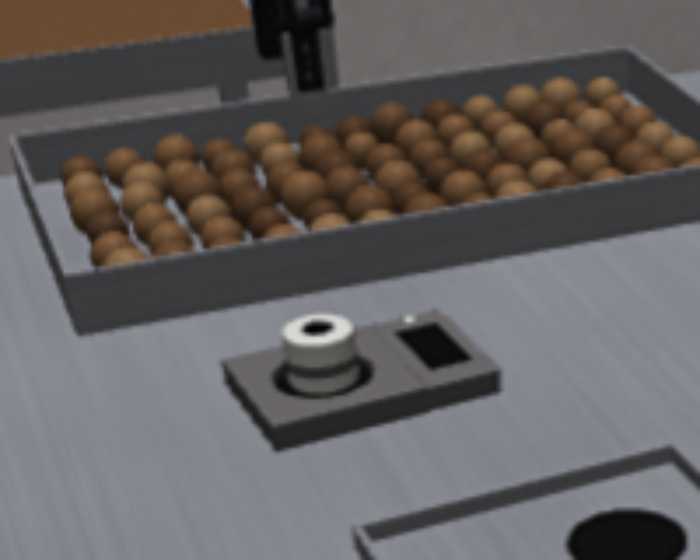

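Run:
```python
from h import *
t=snapshot('top');g=t.max(2);cv2.imwrite('pics/w.png',cv2.resize(t[220:340,120:260,::-1],None,fx=4,fy=4))
print(plane('side',[(201.1,174.2)],.049))
m=np.zeros_like(g);m[275:320,150:200]=(g[275:320,150:200]>135)*255
c,_=cv2.findContours(m,0,1)
if c:
    c=max(c,key=cv2.contourArea);M=cv2.moments(c);print(M['m00'],plane('top',[(M['m10']/M['m00'],M['m01']/M['m00'])],.049))
```

```text
[[0.48899611 0.32444349 0.049     ]]
90.0 [[0.49230168 0.31481938 0.049     ]]
```

View pics/w.png

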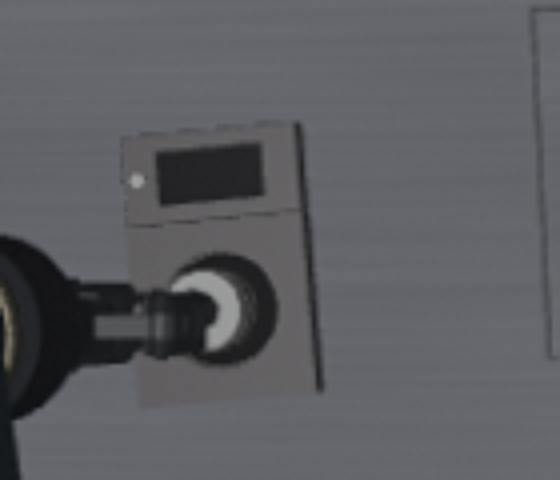

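Request:
play_rows(
  deltas=[
    [0.002,0,-0.02,0,0.05,0],
    [0.006,0,-0.06,0,0.14,0],
    [0.011,0,-0.105,0,0.24,0],
    [0.016,0,-0.15,0,0.34,0],
    [0.021,0,-0.195,0,0.44,0],
    [0.026,0,-0.24,0,0.54,0],
    [0.031,0,-0.285,0,0.65,0],
    [0.036,0,-0.33,0,0.75,0],
    [0.041,0,-0.375,0,0.86,0],
    [0.046,0,-0.42,0,0.96,0],
    [0.051,0,-0.465,0,1.06,0],
    [0.055,0,-0.5,0,1.16,0],
  ],
  gripper=0.072,
  force=30,
)

```text
t: 33.8
tcp_pos: [0.5447, -0.1782, 0.1932]
tool_rot: [-0.59, 0.39, -0.388, 0.591]
force: [0.2, 0.1, -1.2]
finger_gap: 0.843
```

Run:
```python
from h import *
go(.561,-.2915,.18,0.17)
```

```text
delta [0.1105, 0.0129, -0.0298] [0.0009, 0.2363, -0.0026] t 33.8
```

Request:
play_rows(
  deltas=[
    [0.03,0,-0.008,0,0.08,0],
    [0.06,0,-0.016,0,0.16,0],
    [0.09,0,-0.024,0,0.236,0],
    [0.11,0.013,-0.03,0.001,0.236,-0.002],
    [0.11,0.04,-0.03,0.001,0.236,-0.002],
    [0.11,0.06,-0.03,0.001,0.236,-0.002],
    [0.11,0.06,-0.03,0.001,0.236,-0.002],
  ],
)

```text
t: 34.5
tcp_pos: [0.5591, -0.2863, 0.1297]
tool_rot: [-0.542, 0.457, -0.451, 0.543]
force: [-0.7, 1.5, 1.3]
finger_gap: 0.841
```

Run:
```python
from h import *
go(.5607,-.2917,.0537,0.17)
cv2.imwrite('pics/x.png',cv2.resize(snapshot('side')[230:430,200:480,::-1],None,fx=2.8,fy=2.8))
```

```text
delta [0.0061, 0.0759, 0.001] [0.0047, 0.0071, -0.0072] t 34.5
```

View pics/x.png

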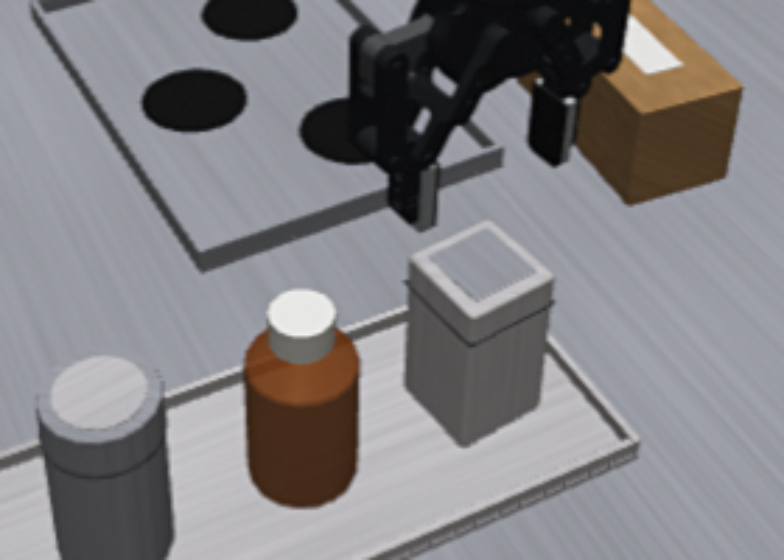

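Request:
play_rows(
  deltas=[
    [0.005,0.003,0.001,0.005,0.007,-0.007],
    [0.006,0.015,0.001,0.005,0.007,-0.007],
    [0.006,0.035,0.001,0.005,0.007,-0.007],
    [0.006,0.06,0.001,0.005,0.007,-0.007],
    [0.006,0.075,0.001,0.005,0.007,-0.007],
    [0.006,0.075,0.001,0.005,0.007,-0.007],
  ],
)

```text
t: 35.15
tcp_pos: [0.5634, -0.2935, 0.0578]
tool_rot: [-0.54, 0.453, -0.458, 0.541]
force: [0.7, -1.0, -0.2]
finger_gap: 0.842
```

Run:
```python
from h import *
go(.5607,-.2917,.0537,0.17)
```

```text
delta [-0.0022, 0.0041, -0.0024] [-0.0049, -0.0008, 0.005] t 35.15
```

Request:
play_rows(
  deltas=[
    [-0.002,0.003,-0.002,-0.004,0,0.004],
    [-0.002,0.003,-0.002,-0.004,0,0.004],
    [-0.002,0.003,-0.002,-0.004,0,0.004],
  ],
)

```text
t: 35.45
tcp_pos: [0.563, -0.2933, 0.0581]
tool_rot: [-0.54, 0.453, -0.459, 0.541]
force: [0.2, -0.1, 0.7]
finger_gap: 0.844
```

Request:
play_rows(
  deltas=[
    [0,0,0,0,0,0],
    [0,0,0,0,0,0],
    [0,0,0,0,0,0],
    [0,0,0,0,0,0],
    [0,0,0,0,0,0],
    [0,0,0,0,0,0],
    [0,0,0,0,0,0],
    [0,0,0,0,0,0],
  ],
  gripper=0.042,
)

```text
t: 36.25
tcp_pos: [0.5625, -0.2933, 0.0579]
tool_rot: [0.54, -0.454, 0.458, -0.54]
force: [-2.1, -0.5, 6.0]
finger_gap: 0.588
```

Request:
play_rows(
  deltas=[
    [0,-0.01,0,0,0,0],
    [0,-0.03,0,0,0,0],
    [0,-0.06,0,0,0,0],
    [0,-0.1,0,0,0,0],
    [0,-0.14,0,0,0,0],
    [0,-0.16,0,0,0,0],
    [0,-0.16,0,0,0,0],
  ],
)

```text
t: 36.95
tcp_pos: [0.5637, -0.2934, 0.2209]
tool_rot: [-0.54, 0.451, -0.461, 0.541]
force: [0.6, 0.6, -1.9]
finger_gap: 0.582
```

Run:
```python
from h import *
go(.5952,.0783,.2,0.17)
```

```text
delta [-0.3613, 0.0182, 0.0935] [-0.0098, -0.0009, 0.01] t 36.95
```

Request:
play_rows(
  deltas=[
    [-0.015,0,0.004,0,0,0],
    [-0.045,0,0.012,0,0,0],
    [-0.08,0,0.021,0,0,0],
    [-0.12,0.003,0.031,-0.003,0,0.003],
    [-0.16,0.006,0.041,-0.005,0,0.005],
    [-0.2,0.009,0.052,-0.007,0,0.007],
    [-0.24,0.012,0.062,-0.01,0,0.01],
    [-0.275,0.015,0.071,-0.01,0,0.01],
    [-0.31,0.018,0.08,-0.01,0,0.01],
    [-0.34,0.018,0.088,-0.01,0,0.01],
    [-0.36,0.018,0.093,-0.01,0,0.01],
    [-0.36,0.018,0.093,-0.01,0,0.01],
  ],
)

```text
t: 38.15
tcp_pos: [0.5902, 0.0822, 0.195]
tool_rot: [0.543, -0.46, 0.45, -0.54]
force: [-0.1, -0.8, -2.2]
finger_gap: 0.583
```

Request:
play_rows(
  deltas=[
    [0,0,0,0,0,0],
    [0,0.02,0,0,0,0],
    [0,0.05,0,0,0,0],
    [0,0.08,0,0,0,0],
    [0,0.1,0,0,0,0],
    [0,0.11,0,0,0,0],
    [0,0.11,0,0,0,0],
  ],
)

```text
t: 38.85
tcp_pos: [0.5907, 0.0778, 0.0859]
tool_rot: [0.541, -0.461, 0.452, -0.539]
force: [0.7, -0.6, -1.2]
finger_gap: 0.584
```

Run:
```python
from h import *
go(.5952,.0767,.0577,0.17)
cv2.imwrite('pics/y.png',cv2.resize(snapshot('side')[120:300,190:410,::-1],None,fx=3,fy=3))
```

```text
delta [0.002, 0.0282, 0.0046] [0.0104, -0.0024, -0.0066] t 38.85
```

View pics/y.png

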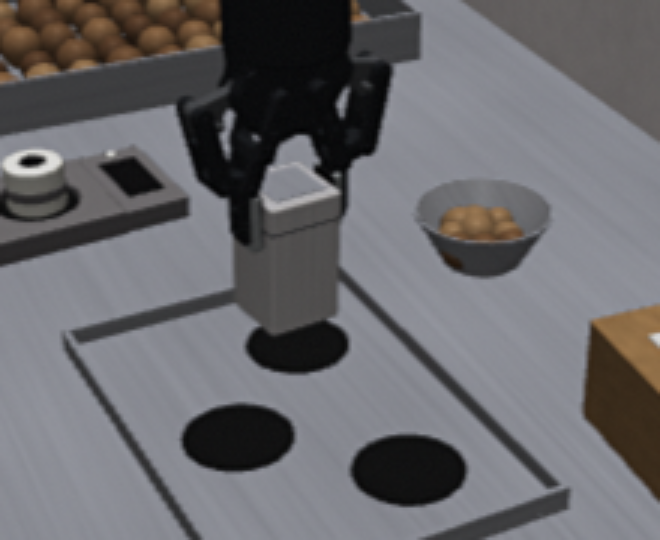

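Request:
play_rows(
  deltas=[
    [0.002,0,0.004,0.01,-0.002,-0.006],
    [0.002,0.01,0.004,0.01,-0.002,-0.006],
    [0.002,0.018,0.004,0.01,-0.002,-0.006],
    [0.002,0.022,0.004,0.01,-0.002,-0.006],
    [0.002,0.022,0.004,0.01,-0.002,-0.006],
  ],
)

```text
t: 39.4
tcp_pos: [0.5955, 0.0775, 0.0649]
tool_rot: [-0.54, 0.455, -0.456, 0.541]
force: [0.7, 0.0, -2.1]
finger_gap: 0.584
```

Run:
```python
from h import *
go(.5952,.0767,.0577,0.17)
```

```text
delta [0.0008, 0.0072, -0.0005] [-0.002, 0.0011, -0.0002] t 39.4
```

Request:
play_rows(
  deltas=[
    [0.001,0.003,-0.0005,-0.002,0,0],
    [0.001,0.005,-0.0005,-0.002,0,0],
    [0.001,0.007,-0.0005,-0.002,0,0],
    [0.001,0.008,-0.0005,-0.002,0,0],
    [0.001,0.008,-0.0005,-0.002,0,0],
  ],
)

```text
t: 39.9
tcp_pos: [0.596, 0.0764, 0.058]
tool_rot: [-0.54, 0.455, -0.456, 0.541]
force: [-0.9, 0.5, -0.9]
finger_gap: 0.583
```

Run:
```python
from h import *
go(.5952,.0767,.0577,0.17);print(sense()['force'])
cv2.imwrite('pics/z.png',cv2.resize(snapshot('side')[120:300,190:410,::-1],None,fx=3,fy=3))
```

```text
delta [-0.0004, 0.0003, -0.0008] [-0.002, 0.001, 0.0003] t 39.9
[-0.8663931   0.53626443 -0.88760196]
```

View pics/z.png

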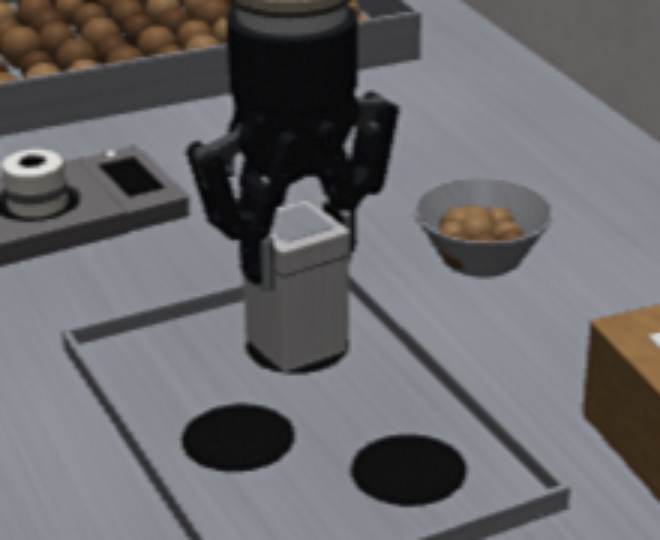

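The square tin is back on its pad. Its front corner is at crop pixel (293,370), against (290,370) at the start. I'll release it.

Request:
play_rows(
  deltas=[
    [0,0.001,0,0,0,0],
    [0,0.001,0,0,0,0],
  ],
)

```text
t: 40.15
tcp_pos: [0.596, 0.0765, 0.0579]
tool_rot: [-0.54, 0.455, -0.456, 0.541]
force: [-2.2, 0.6, 5.7]
finger_gap: 0.585
```

Request:
play_rows(
  deltas=[
    [0,0,0,0,0,0],
    [0,0,0,0,0,0],
    [0,0,0,0,0,0],
    [0,0,0,0,0,0],
  ],
  gripper=0.072,
)

```text
t: 40.55
tcp_pos: [0.5961, 0.0764, 0.0566]
tool_rot: [-0.54, 0.455, -0.456, 0.541]
force: [0.1, -0.2, -0.1]
finger_gap: 0.838
```

Request:
play_rows(
  deltas=[
    [0,-0.01,0,0,0,0],
    [0,-0.03,0,0,0,0],
    [0,-0.06,0,0,0,0],
    [0,-0.1,0,0,0,0],
    [0,-0.13,0,0,0,0],
    [0,-0.15,0,0,0,0],
    [0,-0.15,0,0,0,0],
  ],
)

```text
t: 41.25
tcp_pos: [0.598, 0.0763, 0.211]
tool_rot: [-0.539, 0.453, -0.458, 0.543]
force: [-1.1, -0.2, -1.1]
finger_gap: 0.841
```

Run:
```python
from h import *
go(.467,-.2913,.19,0.04)
cv2.imwrite('pics/aa.png',snapshot('side')[:,:,::-1])
```

```text
delta [0.3399, 0.0198, -0.1919] [-0.0103, 0.131, 0.0015] t 41.25
```

View pics/aa.png

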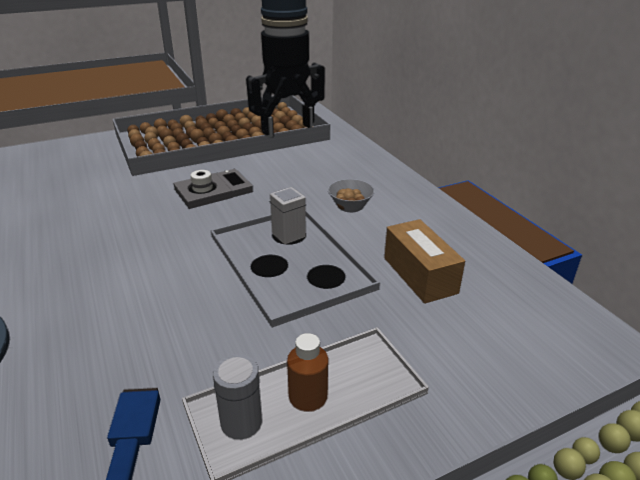

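The square tin stands where it did at the start, its top at (288,195). Next I'll return the bottle.

Request:
play_rows(
  deltas=[
    [0.015,0,-0.009,0,0.01,0],
    [0.045,0,-0.025,0,0.03,0],
    [0.085,0,-0.048,0,0.05,0],
    [0.125,0,-0.071,-0.004,0.07,0],
    [0.165,0.005,-0.093,-0.006,0.09,0],
    [0.205,0.01,-0.116,-0.008,0.11,0.001],
    [0.24,0.015,-0.136,-0.01,0.131,0.001],
    [0.275,0.02,-0.155,-0.01,0.131,0.001],
    [0.305,0.02,-0.172,-0.01,0.131,0.001],
    [0.328,0.02,-0.185,-0.01,0.131,0.001],
    [0.34,0.02,-0.192,-0.01,0.131,0.001],
    [0.34,0.02,-0.192,-0.01,0.131,0.001],
  ],
)

```text
t: 42.5
tcp_pos: [0.4629, -0.2926, 0.1853]
tool_rot: [0.511, -0.494, 0.488, -0.507]
force: [0.8, -0.0, 0.6]
finger_gap: 0.843
```

Run:
```python
from h import *
go(.467,-.2913,.12,0.04)
```

```text
delta [-0.0011, 0.0653, 0.0048] [0.0098, -0.0034, -0.0019] t 42.5
```

Request:
play_rows(
  deltas=[
    [-0.001,0.01,0.003,0.01,-0.003,-0.002],
    [-0.001,0.03,0.004,0.01,-0.003,-0.002],
    [-0.001,0.055,0.004,0.01,-0.003,-0.002],
    [-0.001,0.065,0.004,0.01,-0.003,-0.002],
    [-0.001,0.065,0.004,0.01,-0.003,-0.002],
  ],
)

```text
t: 43.0
tcp_pos: [0.4669, -0.2881, 0.1198]
tool_rot: [-0.511, 0.49, -0.488, 0.511]
force: [-0.3, 0.0, 0.4]
finger_gap: 0.842
```

Run:
```python
from h import *
go(.467,-.2913,.0422,0.04)
```

```text
delta [0.0034, 0.0776, 0.0] [0.0014, 0.0041, -0.002] t 43.0
```

Request:
play_rows(
  deltas=[
    [0.003,0.01,0,0,0.004,-0.002],
    [0.003,0.03,0,0,0.004,-0.002],
    [0.003,0.055,0,0,0.004,-0.002],
    [0.003,0.072,0,0,0.004,-0.002],
    [0.003,0.077,0,0,0.004,-0.002],
    [0.003,0.077,0,0,0.004,-0.002],
  ],
)

```text
t: 43.6
tcp_pos: [0.4682, -0.2934, 0.0443]
tool_rot: [0.51, -0.489, 0.491, -0.509]
force: [0.1, 0.2, 0.2]
finger_gap: 0.839
```

Run:
```python
from h import *
go(.467,-.2913,.0422,0.04)
cv2.imwrite('pics/ab.png',cv2.resize(snapshot('side')[260:460,160:440,::-1],None,fx=2.8,fy=2.8))
```

```text
delta [-0.0021, 0.0021, -0.0012] [-0.0018, -0.001, 0.0035] t 43.6
```

View pics/ab.png

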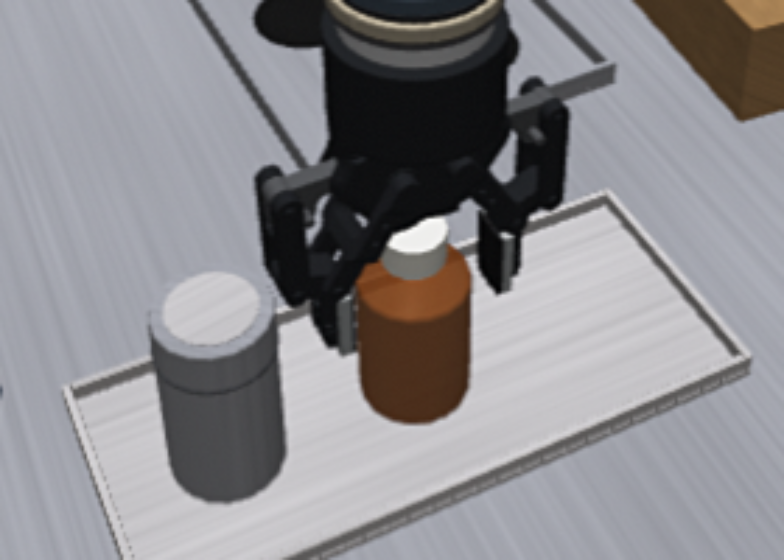

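Well centred. I'll nudge and grip.

Request:
play_rows(
  deltas=[
    [-0.002,0.002,-0.001,-0.002,0,0.003],
    [-0.002,0.002,-0.001,-0.002,0,0.003],
  ],
)

```text
t: 43.85
tcp_pos: [0.4673, -0.2914, 0.0432]
tool_rot: [0.51, -0.49, 0.491, -0.509]
force: [-0.1, -0.5, 0.8]
finger_gap: 0.842
```

Request:
play_rows(
  deltas=[
    [0,0,0,0,0,0],
    [0,0,0,0,0,0],
    [0,0,0,0,0,0],
    [0,0,0,0,0,0],
    [0,0,0,0,0,0],
    [0,0,0,0,0,0],
    [0,0,0,0,0,0],
    [0,0,0,0,0,0],
  ],
  gripper=0.045,
)

```text
t: 44.65
tcp_pos: [0.4672, -0.2916, 0.0433]
tool_rot: [0.51, -0.49, 0.491, -0.509]
force: [-1.3, 0.7, 5.7]
finger_gap: 0.608
```

Request:
play_rows(
  deltas=[
    [0,-0.01,0,0,0,0],
    [0,-0.03,0,0,0,0],
    [0,-0.06,0,0,0,0],
    [0,-0.1,0,0,0,0],
    [0,-0.14,0,0,0,0],
    [0,-0.16,0,0,0,0],
    [0,-0.16,0,0,0,0],
  ],
)

```text
t: 45.35
tcp_pos: [0.4686, -0.2926, 0.206]
tool_rot: [0.51, -0.487, 0.493, -0.51]
force: [1.5, -0.6, -2.3]
finger_gap: 0.607
```

Run:
```python
from h import *
go(.6046,-.067,.2,0.04)
```

```text
delta [-0.2201, 0.0054, 0.1447] [-0.0054, -0.0009, 0.0062] t 45.35
```

Request:
play_rows(
  deltas=[
    [-0.015,0,0.01,0,0,0],
    [-0.04,0,0.026,0,0,0],
    [-0.065,0,0.043,0,0,0],
    [-0.09,0,0.06,-0.003,0,0.003],
    [-0.115,0,0.076,-0.003,0,0.003],
    [-0.14,0.003,0.092,-0.005,0,0.006],
    [-0.165,0.005,0.109,-0.005,0,0.006],
    [-0.19,0.005,0.125,-0.005,0,0.006],
    [-0.208,0.005,0.137,-0.005,0,0.006],
    [-0.22,0.005,0.145,-0.005,0,0.006],
    [-0.22,0.005,0.145,-0.005,0,0.006],
  ],
)

```text
t: 46.45
tcp_pos: [0.6031, -0.0641, 0.1957]
tool_rot: [0.51, -0.493, 0.486, -0.51]
force: [0.1, 0.7, -2.0]
finger_gap: 0.61
```

Request:
play_rows(
  deltas=[
    [0,0.01,0,0,0,0],
    [0,0.03,0,0,0,0],
    [0,0.06,0,0,0,0],
    [0,0.09,0,0,0,0],
    [0,0.12,0,0,0,0],
    [0,0.125,0,0,0,0],
    [0,0.125,0,0,0,0],
  ],
)

```text
t: 47.15
tcp_pos: [0.6013, -0.0659, 0.071]
tool_rot: [0.51, -0.494, 0.487, -0.509]
force: [0.6, 0.5, -1.5]
finger_gap: 0.612
```

Run:
```python
from h import *
go(.6046,-.0673,.0433,0.04)
```

```text
delta [0.0017, 0.0277, 0.0034] [0.0084, -0.0025, -0.0063] t 47.15
```

Request:
play_rows(
  deltas=[
    [0.0015,0,0.003,0.008,-0.002,-0.006],
    [0.0015,0.01,0.003,0.008,-0.002,-0.006],
    [0.0015,0.018,0.003,0.008,-0.002,-0.006],
    [0.0015,0.021,0.003,0.008,-0.002,-0.006],
    [0.0015,0.021,0.003,0.008,-0.002,-0.006],
  ],
)

```text
t: 47.65
tcp_pos: [0.6051, -0.0662, 0.0507]
tool_rot: [-0.51, 0.489, -0.49, 0.511]
force: [-0.3, -0.4, -1.9]
finger_gap: 0.608
```

Run:
```python
from h import *
go(.6046,-.0673,.0433,0.04)
cv2.imwrite('pics/ac.png',cv2.resize(snapshot('side')[130:330,190:470,::-1],None,fx=2.8,fy=2.8))
```

```text
delta [0.0011, 0.0074, -0.0006] [-0.0017, 0.0011, 0.0002] t 47.65
```

View pics/ac.png

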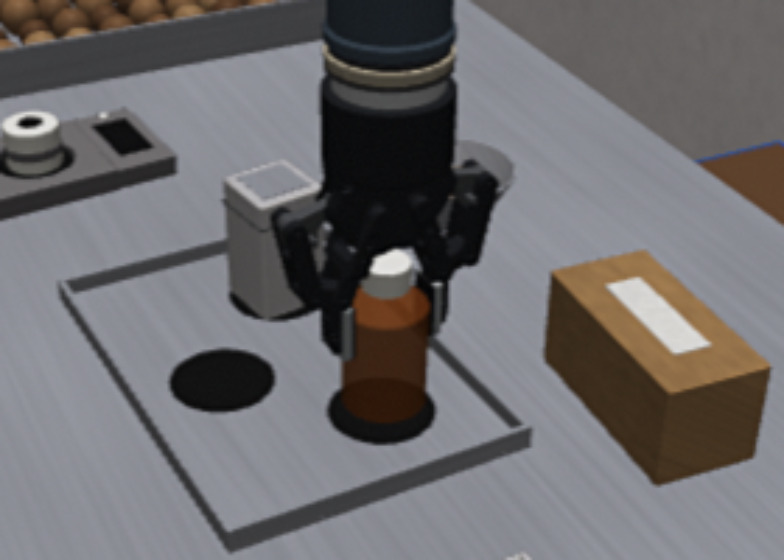

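Request:
play_rows(
  deltas=[
    [0.001,0.003,-0.0005,-0.002,0,0],
    [0.001,0.005,-0.0005,-0.002,0,0],
    [0.001,0.007,-0.0005,-0.002,0,0],
    [0.001,0.0075,-0.0005,-0.002,0,0],
    [0.001,0.008,-0.0005,-0.002,0,0],
  ],
)

```text
t: 48.2
tcp_pos: [0.6051, -0.0674, 0.0434]
tool_rot: [-0.51, 0.489, -0.49, 0.51]
force: [0.7, -0.4, 1.4]
finger_gap: 0.61
```

Request:
play_rows(
  deltas=[
    [0,0,0,0,0,0],
    [0,0,0,0,0,0],
    [0,0,0,0,0,0],
    [0,0,0,0,0,0],
  ],
  gripper=0.072,
)

```text
t: 48.6
tcp_pos: [0.6054, -0.0675, 0.0435]
tool_rot: [-0.51, 0.489, -0.49, 0.51]
force: [0.3, -0.4, -0.3]
finger_gap: 0.847
```

Request:
play_rows(
  deltas=[
    [0,-0.01,0,0,0,0],
    [0,-0.03,0,0,0,0],
    [0,-0.06,0,0,0,0],
    [0,-0.1,0,0,0,0],
    [0,-0.13,0,0,0,0],
    [0,-0.16,0,0,0,0],
    [0,-0.16,0,0,0,0],
  ],
)

```text
t: 49.3
tcp_pos: [0.6081, -0.0681, 0.2091]
tool_rot: [-0.508, 0.486, -0.493, 0.512]
force: [-0.0, -0.3, 0.2]
finger_gap: 0.842
```

Run:
```python
from h import *
go(.3742,-.293,.19,1.593)
cv2.imwrite('pics/ad.png',snapshot('side')[:,:,::-1])
```

```text
delta [0.215, 0.0172, -0.2432] [-0.0057, -1.5519, 0.0122] t 49.3
```

View pics/ad.png

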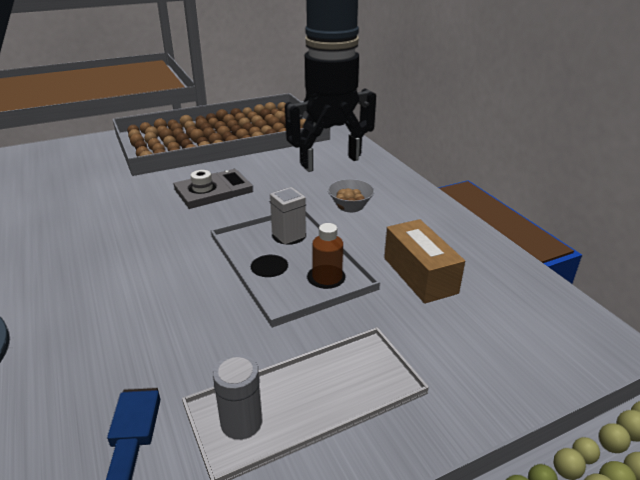

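The bottle is back on its pad, its cap at (328,231). The round tin is the last one.

Request:
play_rows(
  deltas=[
    [0.01,0,-0.01,0,-0.08,0],
    [0.03,0,-0.03,0,-0.2,0],
    [0.05,0.003,-0.055,0,-0.34,0],
    [0.07,0.005,-0.08,0,-0.48,0.003],
    [0.095,0.008,-0.105,0,-0.62,0.005],
    [0.115,0.01,-0.13,0,-0.76,0.007],
    [0.14,0.012,-0.155,0,-0.9,0.009],
    [0.16,0.015,-0.18,0,-1.04,0.012],
    [0.18,0.017,-0.205,0,-1.18,0.012],
    [0.2,0.017,-0.227,-0.003,-1.32,0.012],
    [0.215,0.017,-0.243,-0.005,-1.46,0.012],
    [0.215,0.017,-0.243,-0.006,-1.552,0.012],
  ],
  gripper=0.08,
)

```text
t: 50.55
tcp_pos: [0.3689, -0.2932, 0.1852]
tool_rot: [-0.705, -0.004, 0.013, 0.709]
force: [-0.2, 0.7, 0.2]
finger_gap: 0.936
```

Run:
```python
from h import *
go(.3742,-.293,.125,1.593)
```

```text
delta [0.0061, 0.0601, -0.0002] [-0.0047, 0.001, -0.0126] t 50.55
```

Request:
play_rows(
  deltas=[
    [0.004,0.01,0,-0.005,0.001,-0.012],
    [0.006,0.03,0,-0.005,0.001,-0.012],
    [0.006,0.05,0,-0.005,0.001,-0.012],
    [0.006,0.06,0,-0.005,0.001,-0.012],
    [0.006,0.06,0,-0.005,0.001,-0.012],
  ],
)

```text
t: 51.05
tcp_pos: [0.3753, -0.2905, 0.1244]
tool_rot: [-0.706, -0.007, 0.008, 0.708]
force: [0.2, -0.6, -0.1]
finger_gap: 0.937
```

Run:
```python
from h import *
go(.3742,-.293,.0526,1.593)
```

```text
delta [-0.001, 0.0718, -0.0027] [-0.0021, -0.0012, -0.0017] t 51.05
```

Request:
play_rows(
  deltas=[
    [-0.001,0.01,-0.002,-0.002,-0.001,-0.002],
    [-0.001,0.03,-0.002,-0.002,-0.001,-0.002],
    [-0.001,0.05,-0.002,-0.002,-0.001,-0.002],
    [-0.001,0.066,-0.002,-0.002,-0.001,-0.002],
    [-0.001,0.071,-0.002,-0.002,-0.001,-0.002],
    [-0.001,0.071,-0.002,-0.002,-0.001,-0.002],
  ],
)

```text
t: 51.65
tcp_pos: [0.3755, -0.2939, 0.0548]
tool_rot: [0.708, 0.009, -0.007, -0.706]
force: [0.4, -0.3, -0.2]
finger_gap: 0.939
```

Run:
```python
from h import *
go(.3742,-.293,.0526,1.593)
cv2.imwrite('pics/ae.png',cv2.resize(snapshot('side')[260:460,120:400,::-1],None,fx=2.8,fy=2.8))
```

```text
delta [-0.0013, 0.0022, 0.001] [0.0034, -0.0001, 0.003] t 51.65
```

View pics/ae.png

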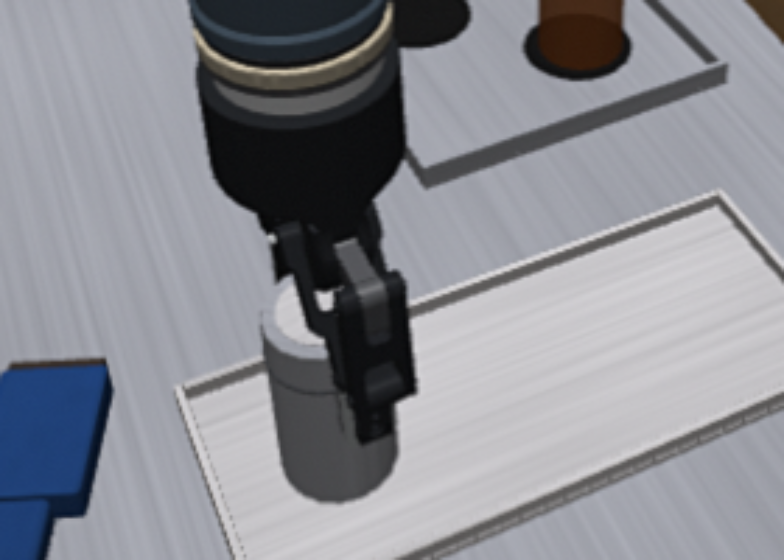

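Request:
play_rows(
  deltas=[
    [-0.001,0.002,0.001,0.003,0,0.003],
    [-0.001,0.002,0.001,0.003,0,0.003],
  ],
)

```text
t: 51.9
tcp_pos: [0.3748, -0.2933, 0.0537]
tool_rot: [0.708, 0.008, -0.007, -0.706]
force: [0.2, 1.1, -0.1]
finger_gap: 0.937
```

Request:
play_rows(
  deltas=[
    [0,0,0,0,0,0],
    [0,0,0,0,0,0],
    [0,0,0,0,0,0],
    [0,0,0,0,0,0],
    [0,0,0,0,0,0],
    [0,0,0,0,0,0],
    [0,0,0,0,0,0],
    [0,0,0,0,0,0],
  ],
  gripper=0.045,
)

```text
t: 52.7
tcp_pos: [0.3748, -0.2933, 0.0536]
tool_rot: [0.708, 0.008, -0.007, -0.706]
force: [-0.6, 0.1, 5.0]
finger_gap: 0.61
```

Request:
play_rows(
  deltas=[
    [0,-0.01,0,0,0,0],
    [0,-0.03,0,0,0,0],
    [0,-0.06,0,0,0,0],
    [0,-0.1,0,0,0,0],
    [0,-0.14,0,0,0,0],
    [0,-0.16,0,0,0,0],
    [0,-0.16,0,0,0,0],
  ],
)

```text
t: 53.4
tcp_pos: [0.3756, -0.294, 0.2161]
tool_rot: [0.709, 0.01, -0.006, -0.705]
force: [0.5, -1.3, -3.5]
finger_gap: 0.603
```

Run:
```python
from h import *
go(.5245,.0025,.21,1.61)
```

```text
delta [0.1555, 0.0049, 0.2931] [0.0064, -0.0168, 0.0046] t 53.4
```

Request:
play_rows(
  deltas=[
    [0.008,0,0.015,0,0,0],
    [0.021,0,0.04,0,0,0],
    [0.037,0,0.07,0.002,-0.004,0.002],
    [0.053,0,0.1,0.003,-0.007,0.003],
    [0.069,0,0.13,0.004,-0.01,0.004],
    [0.085,0,0.16,0.006,-0.013,0.004],
    [0.101,0.002,0.19,0.006,-0.016,0.004],
    [0.117,0.005,0.22,0.006,-0.016,0.004],
    [0.132,0.005,0.25,0.006,-0.016,0.004],
    [0.146,0.005,0.275,0.006,-0.016,0.004],
    [0.155,0.005,0.292,0.006,-0.016,0.004],
    [0.155,0.005,0.292,0.006,-0.016,0.004],
  ],
)

```text
t: 54.6
tcp_pos: [0.5224, 0.0049, 0.2059]
tool_rot: [-0.705, -0.012, 0.017, 0.709]
force: [-0.0, -0.7, -1.6]
finger_gap: 0.611
```

Request:
play_rows(
  deltas=[
    [0,0.01,0,0,0,0],
    [0,0.03,0,0,0,0],
    [0,0.06,0,0,0,0],
    [0,0.09,0,0,0,0],
    [0,0.12,0,0,0,0],
    [0,0.125,0,0,0,0],
    [0,0.125,0,0,0,0],
  ],
)

```text
t: 55.3
tcp_pos: [0.521, 0.0025, 0.0815]
tool_rot: [-0.705, -0.01, 0.016, 0.709]
force: [0.2, -0.8, -1.9]
finger_gap: 0.61
```

Run:
```python
from h import *
go(.5246,.0025,.0537,1.61)
```

```text
delta [0.0039, 0.0278, -0.0003] [-0.006, -0.0024, -0.0077] t 55.3
```

Request:
play_rows(
  deltas=[
    [0.003,0,0,-0.006,-0.002,-0.008],
    [0.004,0.01,0,-0.006,-0.002,-0.008],
    [0.004,0.018,0,-0.006,-0.002,-0.008],
    [0.004,0.021,0,-0.006,-0.002,-0.008],
    [0.004,0.021,0,-0.006,-0.002,-0.008],
  ],
)

```text
t: 55.8
tcp_pos: [0.526, 0.0036, 0.0615]
tool_rot: [0.707, 0.015, -0.013, -0.707]
force: [-0.4, -0.2, -1.2]
finger_gap: 0.612
```

Run:
```python
from h import *
go(.5246,.0025,.0537,1.61)
cv2.imwrite('pics/af.png',cv2.resize(snapshot('side')[130:330,190:470,::-1],None,fx=2.8,fy=2.8))
```

```text
delta [-0.0015, 0.0078, -0.001] [0.0007, 0.0011, 0.0034] t 55.8
```

View pics/af.png

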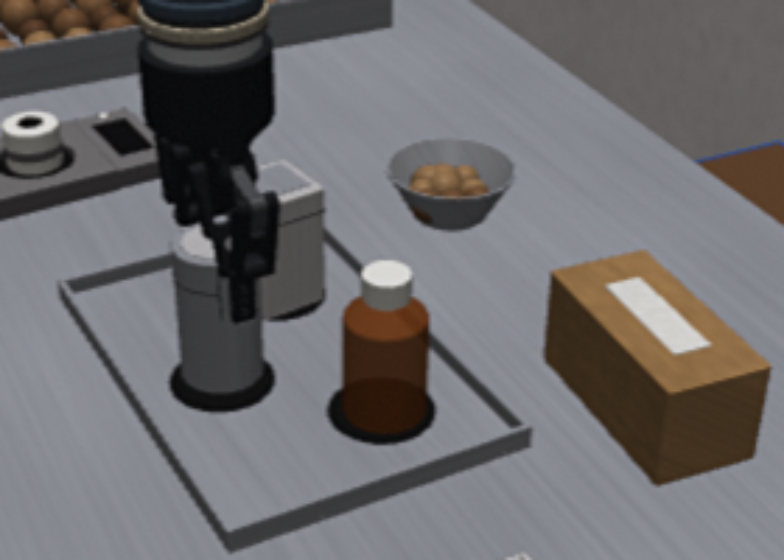

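Request:
play_rows(
  deltas=[
    [-0.0015,0.003,-0.001,0,0.001,0.003],
    [-0.0015,0.005,-0.001,0,0.001,0.003],
    [-0.0015,0.007,-0.001,0,0.001,0.003],
    [-0.0015,0.008,-0.001,0,0.001,0.003],
    [-0.0015,0.008,-0.001,0,0.001,0.003],
  ],
)

```text
t: 56.35
tcp_pos: [0.525, 0.0023, 0.0538]
tool_rot: [0.707, 0.014, -0.013, -0.707]
force: [0.1, 0.6, -1.2]
finger_gap: 0.609
```

Request:
play_rows(
  deltas=[
    [0,0,0,0,0,0],
    [0,0,0,0,0,0],
    [0,0,0,0,0,0],
    [0,0,0,0,0,0],
  ],
  gripper=0.08,
)

```text
t: 56.75
tcp_pos: [0.5252, 0.0023, 0.0541]
tool_rot: [0.707, 0.015, -0.013, -0.707]
force: [-0.2, -0.3, 0.3]
finger_gap: 0.938
```

Request:
play_rows(
  deltas=[
    [0,-0.01,0,0,0,0],
    [0,-0.03,0,0,0,0],
    [0,-0.06,0,0,0,0],
    [0,-0.1,0,0,0,0],
    [0,-0.14,0,0,0,0],
    [0,-0.17,0,0,0,0],
    [0,-0.19,0,0,0,0],
  ],
)

```text
t: 57.45
tcp_pos: [0.5255, 0.0024, 0.2475]
tool_rot: [0.708, 0.016, -0.012, -0.706]
force: [0.2, 0.2, 0.6]
finger_gap: 0.934
```

Run:
```python
from h import *
go(.43,-.25,.24,1.6)
```

```text
delta [-0.1054, 0.0073, -0.2485] [0.002, 0.01, 0.0061] t 57.45
```

I'll move the arm aside so the top camera can check everything.

Request:
play_rows(
  deltas=[
    [-0.015,0,-0.03,0,0,0],
    [-0.03,0,-0.07,0,0,0],
    [-0.045,0,-0.11,0,0,0],
    [-0.06,0,-0.15,0,0,0],
    [-0.08,0,-0.19,0,0,0],
    [-0.1,0,-0.23,0,0,0],
    [-0.11,0,-0.26,0,0,0],
    [-0.12,0,-0.28,0,0,0],
    [-0.12,0,-0.3,0,0,0],
    [-0.12,0,-0.3,0,0,0],
  ],
)

```text
t: 58.45
tcp_pos: [0.4172, -0.3048, 0.2447]
tool_rot: [0.708, 0.014, -0.012, -0.706]
force: [0.1, 0.4, 0.3]
finger_gap: 0.936
```

Run:
```python
from h import *
T=snapshot('top')[:,:,::-1].copy();S=snapshot('side')[:,:,::-1].copy();cv2.imwrite('pics/fin_t.png',T);cv2.imwrite('pics/fin_s.png',S)
def b(t,thr,box,z):
    x0,y0,x1,y1=box;g=t.max(2);m=np.zeros_like(g);m[y0:y1,x0:x1]=(g[y0:y1,x0:x1]>thr)*255
    c,_=cv2.findContours(m,0,1);c=max(c,key=cv2.contourArea);M=cv2.moments(c);return plane('top',[(M['m10']/M['m00'],M['m01']/M['m00'])],z)[0].round(4)
t0=cv2.imread('pics/top0.png')
for n,thr,box,z in(('round',115,(305,265,336,295),.099),('square',112,(265,228,300,262),.094),('cap',135,(340,232,370,250),.104)):
    print(n,b(t0,thr,box,z),b(T,thr,box,z))
print('logger',b(T,135,(150,275,200,320),.049))
s0=cv2.imread('pics/side0.png')
k=np.hstack([cv2.resize(s[170:310,200:380],(400,311),interpolation=2) for s in(s0,S)]);cv2.imwrite('pics/cmp.png',k)
```

```text
round [0.5233 0.0007 0.099 ] [0.5232 0.0013 0.099 ]
square [0.5947 0.0795 0.094 ] [0.5937 0.0793 0.094 ]
cap [ 0.6033 -0.0682  0.104 ] [ 0.6049 -0.0681  0.104 ]
logger [0.4886 0.3229 0.049 ]
```

View pics/cmp.png

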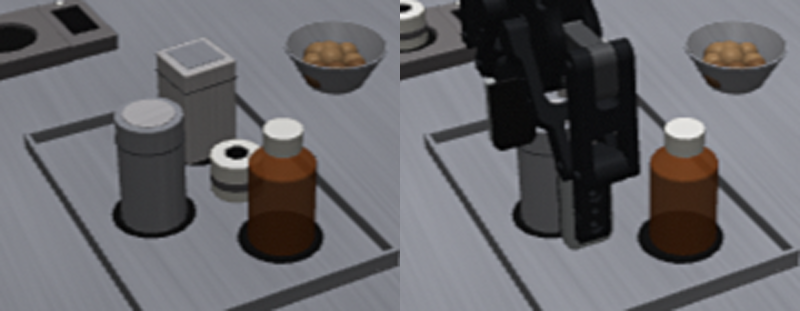

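View pics/fin_t.png

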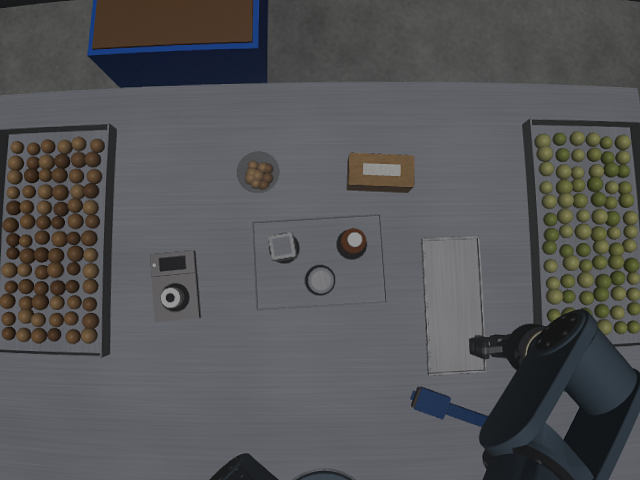

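The containers measure within 2 mm of where they started. The logger is within about 1 mm of the recess centre, and the bowl (258,172) and carton (381,172) are unmoved. Handing in.

```bash
python3 -c "
from station import *
print(sense()['qd'].round(3));print(sign_off())"
```

```text
[ 0.021 -0.005  0.023 -0.002  0.002 -0.   ]
the job is handed in; nothing more can be done
None
```

The job is done and handed in at about 58.5 s of the 138 s limit; the sign-off gives no verdict. I moved the round tin, bottle and square tin to the side tray, seated the logger in the reader, then put each container back on its own pad.

**Last checks (top camera):**
- **Containers:** the round tin is 0.6 mm, the square tin 1.0 mm and the bottle 1.6 mm from where each was first measured. All stand upright.
- **Logger:** it measures (0.4886, 0.3229), about 1 mm from the recess centre. It sits right way up and flat, dot on top.
- **Bowl and carton:** both appear at the same place in the picture as at the start.
- **Arm:** it is clear of everything, with the gripper raised to z = 0.245.

**What disagreed or was not confirmed:**
- The two cameras differ by about 3–4 mm in y, so I aimed between them or at the recorded grasp poses.
- The first top-view check of the logger in the recess was about 10 mm off because the gripper hid part of it. The unobstructed view afterwards agreed with the side camera.
- In the last side picture the gripper hid most of both tins, so their final positions rest on the top view.
- The square tin was regripped about 4 mm higher than before, and I adjusted its placing height for that.

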